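Return the black spice tins to their fitted bamboo holders

ROBOT

A 7-joint arm with a two-finger parallel gripper is mounted at the origin on the work surface. World frame = base frame: x ahead of the robot, y to its left, z up, the work surface at z = 0. Lengths are in m, angles in rad, forces in N, time in s.
With the tool pointing down it reaches from about 0.425 to 0.925 m from the base axis. Payload 6.8 kg.
Tool frame: the origin (TCP) lies on the centre line of the jaws, within the pads' length; the fingertips stand ahead of it and the grasp point (between the pads) lies 11 mm behind it (robot.tcp_to_tips is the z of the fingertips in the tool frame, in m); z points along the fingers, y is the direction in which the jaws open and shut (so a half turn about z gives the same grasp; the last joint's range is limited). The gripper opens to 85 mm and grips with 20 to 120 N. Pads are 22 mm wide; open, the fingers measure 114 mm over their backs; the gripper's body (76 mm by 85 mm) begins 54 mm behind the grasp point. The pads swing forward as they close: fully open they stand 13 mm farther back than shut.
Start: joints at [1.123, 0.477, 0.022, 1.555, -0.011, 1.109, -0.083], TCP at [0.225, -0.636, 0.239] pointing down, gripper open.
Joint ranges: [-2.96, 2.96], [-0.34, 2.1], [-1.41, 1.46], [0.24, 2.44], [-1.37, 4.51], [0.17, 1.92], [-2.96, 2.96]. Speed limits (rad/s): [2.39, 2.39, 3.14, 3.14, 3.14, 3.14, 3.14].

INTERFACE

Orientations are given as a rotation vector (axis times angle).
In Python, from bench import robot gives the robot as it stands. The module is installed in compiled form; this text tells all that it offers.
- The arm moves only by the tool arm_command, never from a script. Its argument "motion" is a list that holds one entry, the list of rows, each a list of 7 numbers: the shift along the world's x, y, z in mm, then the turn, a rotation vector about the world's x, y, z in rad, then the closure, from 0 (fully open) to 1 (shut). In form: [[[tx, ty, tz, wx, wy, wz, gripper], ...]]. A call has 1 to 8 rows; each row shifts and turns the pose as measured when the row begins; what a row does not reach is not made up. A row lasts 1/12 s, in which the tool goes at most 41.7 mm and 7.16 degrees, less where a joint would pass 70% of its speed; a pose out of reach is approached as far as the arm can. A call is refused whole if a number of a shift passes 41.7 or a number of a turn 0.125, either way. A call with a gripper value outside its range is refused whole. The fingers move at their own pace and stop on an object; the grip force is fixed at half the most. Time passes only in rows, so rows that do not move let the fingers close. It gives the time, the measured TCP pose, the force and the opening at its end, in the units of the state.
- robot.read_state(): the state, without advancing time (a new reading comes with each control period).
- robot.get_image(name): name is "side" or "top" or "wrist"; returns the picture (400x640x3 uint8, blue, green, red); there is no depth.
- robot.camera_info(name): a dict with "mtx" (3x3 intrinsics, pixels), "extrinsics" (4x4, takes a point from camera to world coordinates). Camera axes: x right, y down, z forward; pixel columns grow to the right and rows downward; lengths in m; the calibration is good to about 2 mm. A picture is of the moment at which its call begins: read the wrist's pose just before it. camera_info takes no time and is no camera call; for the wrist camera it gives the pose at the moment of the call.
- robot.sign_off(): hands the job in, once; it reports no verdict.
Trained networks look in the newest picture that a camera, given by its name, has taken for a name from the list of things; names that differ only in an ending like _2 or _b are one class to them, and where a whole thing is asked for, a point or a joint stands for the part that bears it (a point fixed in the world has none). Each returns a list of dicts, best first, with "p" (0 to 1); they miss things now and then, are a little off and sometimes report something else, mostly with a low value. They report only what shows in the picture. A call takes as long as a camera call. They do not tell look-alikes from the thing itself.
- robot.find_in(camera, target): "box" ([left, top, right, bottom] in pixels, round what is visible of it).
The state is a dict: "clock": time; "joint_pos": joint angles; "qvel": joint speeds; "effort": joint torques, N m; "tool_pos": TCP position; "orientation": TCP orientation; "contact_force": force on the tool from outside, world axes, zero at the start; "wrist_torque": the same for the moment, N m; "grip_width": finger opening in m.
Only numpy, scipy, OpenCV 4.12 (cv2) and the standard library are available. Lean on these libraries where they do the work, as an engineer would, in place of code of your own. Each camera call takes 0.05 s, during which the arm holds its last target.

TASK

Put the four black spice tins away: stand each one upright in the bamboo holder that matches its shape and size, fully down on the holder's floor. Lower them in rather than dropping them, knock none over, and leave the brass grinder and the grinding bowl where they are.

Things in the scene. Friction and masses are not known exactly. Their poses are not given: they have to be found in the camera images.
- tin_large_round_center (a point): Large round matte black tin: upright cylinder 62 mm in diameter, 80 mm tall. Loose, stands on the counter. The point is its centre, half-way up; z is up, x and y lie level (it is round, so its turn does not matter).
- tin_small_round_center (a point): Small round matte black tin: upright cylinder 42 mm in diameter, 70 mm tall. Loose, stands on the counter. The point is its centre, half-way up; z is up, x and y lie level (it is round, so its turn does not matter).
- tin_square_center (a point): Square matte black tin: upright box 52 x 52 mm in plan, 90 mm tall. Loose, stands on the counter. The point is its centre, half-way up; z is up, x and y run along its sides.
- tin_oblong_center (a point): Oblong matte black tin: upright box 66 mm long (its x axis) by 36 mm wide (its y axis) in plan, 75 mm tall. Loose, stands on the counter. The point is its centre, half-way up; z is up, x and y run along its sides.
- holder_large_round_floor (a point): Large round bamboo holder, a shallow round tray 88 mm across; its recess is 76 mm in diameter. Fixed to the counter. The rim stands 16 mm above the counter and 10 mm above the recess floor. The point is the centre of the recess floor, 6 mm above the counter; z is up.
- holder_small_round_floor (a point): Small round bamboo holder, a shallow round tray 68 mm across; its recess is 56 mm in diameter. Fixed to the counter. The rim stands 16 mm above the counter and 10 mm above the recess floor. The point is the centre of the recess floor, 6 mm above the counter; z is up.
- holder_square_floor (a point): Square bamboo holder, a shallow tray 78 x 78 mm; its recess is 66 x 66 mm, sides along x and y. Fixed to the counter. The rim stands 16 mm above the counter and 10 mm above the recess floor. The point is the centre of the recess floor, 6 mm above the counter; z is up.
- holder_oblong_floor (a point): Oblong bamboo holder, a shallow tray 92 x 62 mm; its recess is 80 mm long (x axis) by 50 mm wide (y axis). Fixed to the counter. The rim stands 16 mm above the counter and 10 mm above the recess floor. The point is the centre of the recess floor, 6 mm above the counter; z is up.
- bell_grinder_center (a point): Bystander: brass nutmeg grinder shaped like a bell, 64 mm across the foot, 89 mm tall, loose. The point is on its axis, 45 mm above its foot.
- suribachi_rim (a point): Bystander: white porcelain grinding bowl with combed grooves, 140 mm across the rim, 66 mm tall, loose, with its pale wooden stick fast in it, so that the two move as one piece; the stick (20 mm thick) leans over the rim along the bowl's x axis to 100 mm from the centre and 105 mm above the counter. The point is the centre of the mouth.
Not all that is in view belongs to the job. Leave any pink or purple look-alike of the part that bears tin_square_center alone.

How it is judged:
At the end, for the whole second after the job is handed in: Each of the four tins stands released and at rest in the holder of its own shape and size: its centre within 12 mm of the holder's centre in plan, its bottom on the recess floor (within 4 mm), upright within 0.08 rad; the bell grinder and the bowl are within 25 mm of where they began (horizontal distance between tin_large_round_center and holder_large_round_floor below 0.012 m and z of tin_large_round_center in the frame of holder_large_round_floor between 0.036 and 0.044 m and angle between each of tin_large_round_center, tin_small_round_center, tin_square_center, tin_oblong_center's own z axis and vertical below 0.08 rad and linear speed of each of tin_large_round, tin_small_round, tin_square, tin_oblong below 0.02 m/s and horizontal distance between tin_small_round_center and holder_small_round_floor below 0.012 m and z of tin_small_round_center in the frame of holder_small_round_floor between 0.031 and 0.039 m and horizontal distance between tin_square_center and holder_square_floor below 0.012 m and z of tin_square_center in the frame of holder_square_floor between 0.041 and 0.049 m and horizontal distance between tin_oblong_center and holder_oblong_floor below 0.012 m and z of tin_oblong_center in the frame of holder_oblong_floor between 0.0335 and 0.0415 m and distance of each of bell_grinder_center, suribachi_rim from where it was at the start of the episode below 0.025 m); the robot touches nothing.
It fails at once if a tin is dropped: falls faster than 0.8 m/s (a drop of over 30 mm) with no finger on it ((contact force between the fingers and tin_large_round below 0.3 N and linear speed of tin_large_round above 0.8 m/s) or (contact force between the fingers and tin_small_round below 0.3 N and linear speed of tin_small_round above 0.8 m/s) or (contact force between the fingers and tin_square below 0.3 N and linear speed of tin_square above 0.8 m/s) or (contact force between the fingers and tin_oblong below 0.3 N and linear speed of tin_oblong above 0.8 m/s)).
It fails at once if a tin is knocked over (tilted more than 0.8 rad) (angle between any of tin_large_round_center, tin_small_round_center, tin_square_center, tin_oblong_center's own z axis and vertical above 0.8 rad).
It fails at once if the bell grinder or the bowl is moved more than 25 mm (distance of any of bell_grinder_center, suribachi_rim from where it was at the start of the episode above 0.025 m).
It also fails if it takes over 128 s, if anything falls off the work surface, if the arm or the gripper's body presses on something with over 40 N, if the wrist force passes 120 N, or if a joint passes its speed limit or range.

## Working session

There is one attempt and no reset: what is moved stays moved. The work goes in short steps, Python scripts to look and compute and a tool call to move; the robot and the scene stay as the last step left them, time stands still between calls to the robot, and variables do not carry over. Pictures are saved under pics/ and viewed, and the job is handed in when it is done.

Besides the shell and the picture viewer there is one more tool, called after "Request:" as name(argument=value, ...) on one line, values as JSON. arm_command: Moves the arm, as the interface text tells. Its arguments: {"type":"object","properties":{"motion":{"type":"array"}},"required":["motion"]}

```bash
mkdir -p pics
python3 - <<'E'
from bench import robot
import cv2
s=robot.read_state(); print(s); 
try: print(robot.tcp_to_tips)
except Exception as e: print(e)
for c in ['top','side','wrist']:
    im=robot.get_image(c); cv2.imwrite(f'pics/{c}0.png',im)
    i=robot.camera_info(c); print(c,i['mtx'].tolist() if hasattr(i['mtx'],'tolist') else i['mtx'],i['extrinsics'])
E
```

```text
{'clock': 0.0, 'joint_pos': array([ 1.12294161,  0.47780267,  0.02232676,  1.55646743, -0.01149284,
        1.10930603, -0.0830781 ]), 'qvel': array([-7.71503712e-05, -1.03223918e-04, -4.89019113e-04, -2.13888280e-04,
        1.23132163e-04,  8.11109277e-04,  8.83294584e-04]), 'effort': array([-2.35485422e-04, -5.96464634e+01,  1.60795894e+00, -2.81197482e+01,
        1.24541923e-02,  9.36855358e-03, -8.62024223e-06]), 'tool_pos': array([ 0.22474298, -0.63586222,  0.23831699]), 'orientation': array([-3.09458132e+00, -5.30907772e-01,  7.05950481e-04]), 'contact_force': array([0.34114672, 0.12591421, 0.68559679]), 'wrist_torque': array([-0.00769567, -0.02496634,  0.02727346]), 'grip_width': 0.08539385978760089}
0.008
top [[495.52168883049353, 0.0, 327.6009499734462], [0.0, 495.52168883049353, 196.16342198272238], [0.0, 0.0, 1.0]] [[-0.00864249 -0.99699374  0.07699867  0.41459141]
 [-0.99995708  0.0083598  -0.00399296  0.01912727]
 [ 0.00333726 -0.07702987 -0.9970232   1.3318094 ]
 [ 0.          0.          0.          1.        ]]
side [[429.053808657908, 0.0, 316.4216261969492], [0.0, 429.053808657908, 202.53773340712374], [0.0, 0.0, 1.0]] [[ 0.99670196 -0.05516996  0.05951024  0.45426528]
 [-0.08103671 -0.71527741  0.69412627 -0.7030964 ]
 [ 0.00427142 -0.69665953 -0.71738919  0.80268611]
 [ 0.          0.          0.          1.        ]]
wrist [[358.9810001885751, 0.0, 323.6386754556675], [0.0, 358.9810001885751, 202.70413397482668], [0.0, 0.0, 1.0]] [[ 0.33312134 -0.90570439 -0.26216357  0.29196586]
 [-0.94288259 -0.32045983 -0.09098301 -0.61269606]
 [-0.00160918  0.27749785 -0.96072491  0.37336646]
 [ 0.          0.          0.          1.        ]]
```

View pics/top0.png

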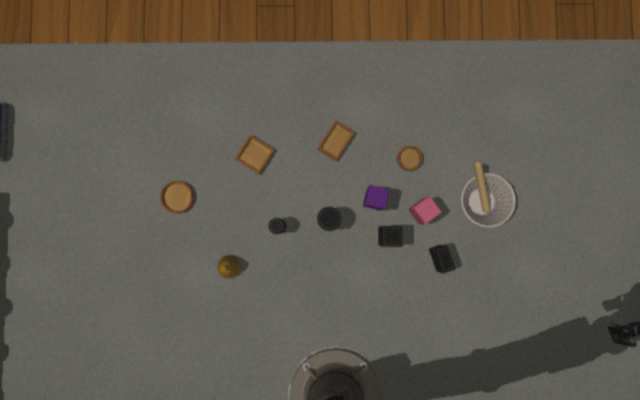

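View pics/side0.png

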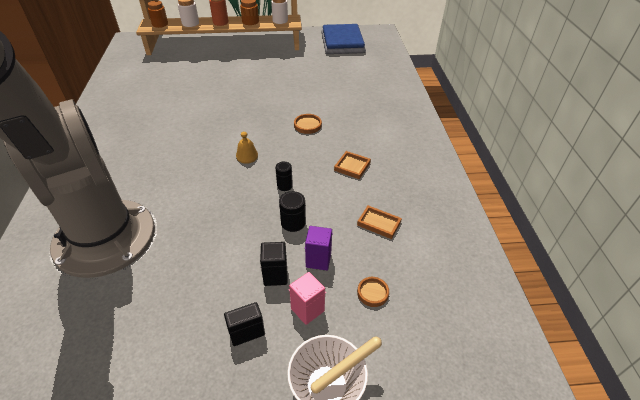

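Run:
```python
from bench import robot
for c in ['top','side']:
  for t in ['tin_large_round_center','tin_small_round_center','tin_square_center','tin_oblong_center','holder_large_round_floor','holder_small_round_floor','holder_square_floor','holder_oblong_floor','bell_grinder_center','suribachi_rim']:
    print(c,t,[([round(float(v),1) for v in d['box']],round(d['p'],2)) for d in robot.find_in(c,t)[:4]])
```

```text
top tin_large_round_center [([317.7, 202.6, 341.7, 230.8], 0.94)]
top tin_small_round_center [([269.8, 216.6, 288.7, 235.5], 0.54)]
top tin_square_center [([363.5, 186.6, 388.4, 210.5], 0.93), ([377.6, 226.4, 403.8, 246.0], 0.7), ([408.2, 197.0, 440.0, 221.8], 0.61)]
top tin_oblong_center [([430.8, 243.2, 456.3, 276.1], 0.9)]
top holder_large_round_floor [([159.8, 181.8, 193.4, 214.5], 0.65), ([459.8, 161.6, 513.7, 229.8], 0.4)]
top holder_small_round_floor [([397.8, 145.7, 420.6, 169.2], 0.82)]
top holder_square_floor [([237.2, 135.5, 271.1, 172.3], 0.55)]
top holder_oblong_floor [([315.5, 119.0, 354.8, 161.5], 0.67), ([430.4, 244.4, 454.4, 275.3], 0.27)]
top bell_grinder_center [([217.9, 254.5, 243.3, 279.7], 0.9)]
top suribachi_rim [([459.8, 160.5, 515.2, 228.7], 0.97)]
side tin_large_round_center []
side tin_small_round_center [([272.7, 161.8, 291.8, 190.8], 0.97), ([294.2, 114.1, 320.8, 132.8], 0.19)]
side tin_square_center [([261.7, 243.6, 287.4, 285.3], 0.97), ([303.0, 224.8, 333.8, 268.9], 0.76), ([289.3, 270.5, 327.3, 323.5], 0.66)]
side tin_oblong_center [([226.4, 303.0, 263.1, 347.1], 0.87), ([333.2, 150.0, 371.7, 178.1], 0.74)]
side holder_large_round_floor [([296.1, 112.1, 321.5, 132.0], 0.79)]
side holder_small_round_floor [([356.5, 275.7, 388.6, 307.5], 0.57)]
side holder_square_floor [([331.7, 152.2, 372.0, 178.6], 0.58)]
side holder_oblong_floor [([359.0, 208.5, 399.6, 239.7], 0.95)]
side bell_grinder_center [([234.8, 131.1, 258.0, 163.5], 0.56)]
side suribachi_rim [([291.3, 336.1, 381.5, 399.8], 0.82)]
```

The top view shows black tins: small round (277,226), large round (329,218), square (390,236) and oblong (443,259). The square candidates are purple (377,198), pink (426,210) and black (390,236). Only the black one fits "matte black", so I'll check it in an enlarged crop.

Run:
```python
import cv2
im=cv2.imread('pics/top0.png')
c=im[110:290,150:530]
c=cv2.convertScaleAbs(c,alpha=1.8,beta=30)
cv2.imwrite('pics/crop1.png',cv2.resize(c[:,:200],None,fx=4,fy=4)[:600])
cv2.imwrite('pics/crop2.png',cv2.resize(c[20:170,160:360],None,fx=4,fy=4))
s=cv2.imread('pics/side0.png')[100:350,210:420]
cv2.imwrite('pics/crop3.png',cv2.resize(cv2.convertScaleAbs(s,alpha=1.8,beta=30),None,fx=2.4,fy=2.4,interpolation=cv2.INTER_CUBIC))
```

```text
(no output)
```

View pics/crop1.png

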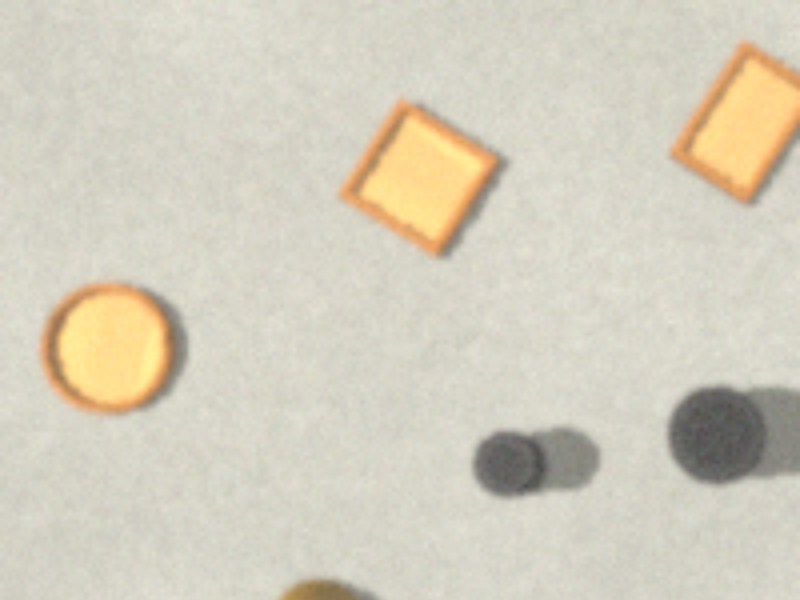

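View pics/crop2.png

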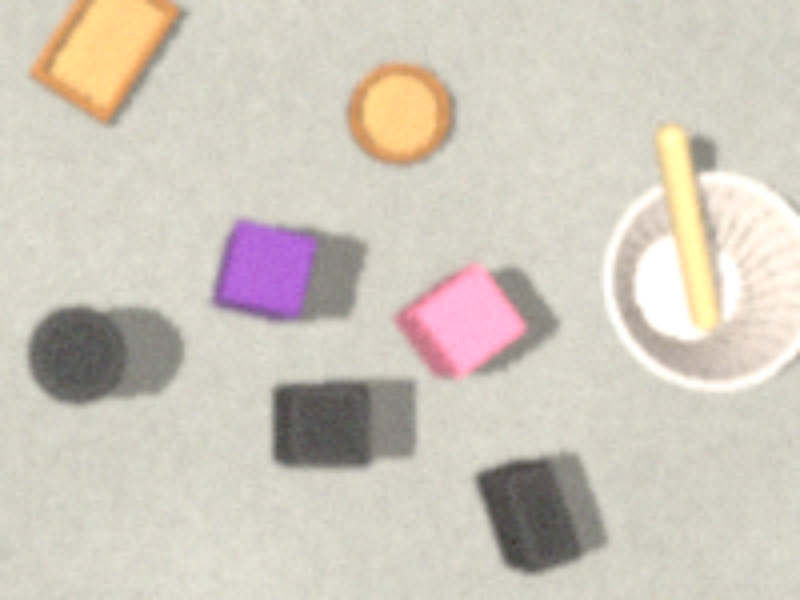

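View pics/crop3.png

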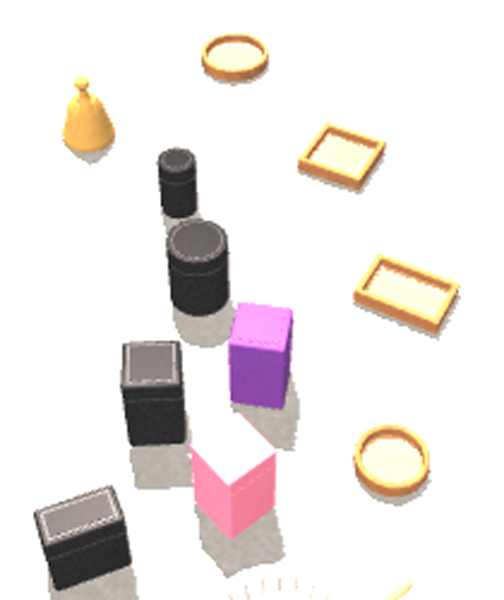

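View pics/wrist0.png

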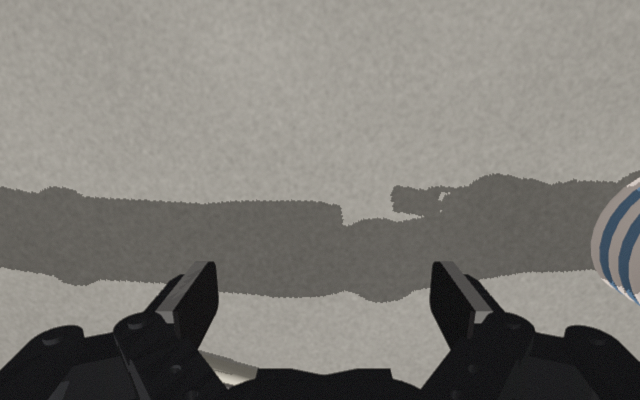

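The crop confirms the black tin at (390,236) as the square one; purple and pink are decoys. Next I'll fit the silhouettes in both cameras.

```bash
cat > fit.py <<'E'
import cv2,numpy as np
from scipy.optimize import minimize
def model(kind,a,b,z0,z1):
    if kind=='r':
        t=np.linspace(0,2*np.pi,40,endpoint=False); p=np.c_[a/2*np.cos(t),a/2*np.sin(t)]
    else: p=np.array([[a,b],[-a,b],[-a,-b],[a,-b]])/2
    return np.vstack([np.c_[p,np.full(len(p),z)] for z in (z0,z1)])
def proj(info,P):
    E=np.array(info['extrinsics']);K=np.array(info['mtx'])
    c=(P-E[:3,3])@E[:3,:3]; u=c@K.T; return u[:,:2]/u[:,2:]
def backproj(info,uv,z):
    E=np.array(info['extrinsics']);K=np.array(info['mtx'])
    d=E[:3,:3]@np.linalg.inv(K)@np.array([uv[0],uv[1],1.]); o=E[:3,3]
    return (o+d*(z-o[2])/d[2])[:2]
S=8
def render(info,M,q,win):
    x0,y0,x1,y1=win
    c,s=np.cos(q[2]),np.sin(q[2])
    P=M.copy(); P[:,0]=c*M[:,0]-s*M[:,1]+q[0]; P[:,1]=s*M[:,0]+c*M[:,1]+q[1]
    h=cv2.convexHull(((proj(info,P)-[x0,y0]+.5)*S).astype(np.float32))
    im=np.zeros(((y1-y0)*S,(x1-x0)*S),np.uint8)
    cv2.fillConvexPoly(im,np.round((h-.5)*16).astype(np.int32),255,shift=4)
    return cv2.resize(im,(x1-x0,y1-y0),interpolation=cv2.INTER_AREA)/255.
def fit(views,M,q0,round_,yaws=(0,)):
    # views: (info,mask,win)
    def cost(v):
        q=[q0[0]+v[0]/1000,q0[1]+v[1]/1000,(v[2]/30 if len(v)>2 else 0)]
        t=0
        for info,m,w in views:
            r=render(info,M,q,w); mm=m[w[1]:w[3],w[0]:w[2]]
            t+=np.abs(r-mm).sum()/mm.sum()
        return t/len(views)
    best=None
    for y in ([None] if round_ else yaws):
        v0=np.array([0,0]) if y is None else np.array([0,0,y*30])
        n=len(v0); sim=np.vstack([v0]+[v0+6*np.eye(n)[i] for i in range(n)])
        r=minimize(cost,v0,method='Nelder-Mead',options=dict(initial_simplex=sim,xatol=.05,fatol=1e-4))
        if best is None or r.fun<best.fun: best=r
    v=best.x
    return q0[0]+v[0]/1000,q0[1]+v[1]/1000,(v[2]/30 if len(v)>2 else 0),best.fun
MODELS={'tin_large_round':('r',.062,.062,0,.08),'tin_small_round':('r',.042,.042,0,.07),'tin_square':('b',.052,.052,0,.09),'tin_oblong':('b',.066,.036,0,.075),
'holder_large_round':('r',.088,.088,0,.016),'holder_small_round':('r',.068,.068,0,.016),'holder_square':('b',.078,.078,0,.016),'holder_oblong':('b',.092,.062,0,.016)}
E
python3 - <<'E'
from fit import *
from bench import robot
inf={c:robot.camera_info(c) for c in('top','side')}
im={c:cv2.imread(f'pics/{c}0.png') for c in inf}
boxes={'top':dict(tin_large_round=[317,202,342,231],tin_small_round=[269,216,289,236],tin_square=[377,226,404,247],tin_oblong=[430,243,456,276],holder_large_round=[160,180,196,215],holder_small_round=[397,145,424,172],holder_square=[236,135,276,174],holder_oblong=[317,119,357,161]),
'side':dict(tin_large_round=[278,191,307,231],tin_small_round=[274,161,294,191],tin_square=[260,241,289,286],tin_oblong=[223,302,266,345],holder_large_round=[292,112,323,133],holder_small_round=[355,276,391,307],holder_square=[333,151,372,179],holder_oblong=[357,207,402,239])}
vis={c:im[c].copy() for c in inf}
for n,md in MODELS.items():
    V=[]
    for c in inf:
        b=boxes[c][n]; w=[b[0]-5,b[1]-5,b[2]+5,b[3]+5]
        hsv=cv2.cvtColor(im[c],cv2.COLOR_BGR2HSV)
        g=cv2.GaussianBlur(im[c],(3,3),0).max(2)
        if n.startswith('tin'):
            # threshold between tin and shadow
            thr={'top':42,'side':70}[c]
            m=(g<thr)
        else: m=(hsv[...,1]>90)
        m=m.astype(np.uint8)
        mm=np.zeros_like(m); mm[w[1]:w[3],w[0]:w[2]]=m[w[1]:w[3],w[0]:w[2]]
        nn,l,st,_=cv2.connectedComponentsWithStats(mm); k=1+st[1:,4].argmax(); mm=(l==k).astype(np.uint8)
        cs,_=cv2.findContours(mm,cv2.RETR_EXTERNAL,cv2.CHAIN_APPROX_NONE); cv2.drawContours(mm,cs,-1,1,-1)
        vis[c][mm>0]=(vis[c][mm>0]*.5+np.array([0,128,0])).astype(np.uint8)
        V.append((inf[c],mm.astype(float),w))
    b=boxes['top'][n]; q0=backproj(inf['top'],((b[0]+b[2])/2,(b[1]+b[3])/2),md[4]/2)
    M=model(*md); ys=np.arange(0,np.pi/2 if 'square' in n else np.pi,.4)
    for nm,vv in (('both',V),('top',V[:1]),('side',V[1:])):
        r=fit(vv,M,q0,md[0]=='r',ys); print(n,nm,np.round(r,4))
cv2.imwrite('pics/vis_top.png',cv2.resize(vis['top'][110:290,150:530],None,fx=2,fy=2))
cv2.imwrite('pics/vis_side.png',vis['side'])
for p,c in(((390,236),'top'),((400,236),'top'),((415,236),'top')): print(im[c][p[1],p[0]])
for p in ((295,215),(295,235),(273,270),(270,292)): print(im['side'][p[1],p[0]])
E
```

```text
tin_large_round both [0.4558 0.0097 0.     0.2552]
tin_large_round top [0.453  0.0113 0.     0.3783]
tin_large_round side [0.4562 0.0098 0.     0.129 ]
tin_small_round both [0.4398 0.1388 0.     0.7379]
tin_small_round top [0.4384 0.1367 0.     1.2629]
tin_small_round side [0.4394 0.1409 0.     0.1987]
tin_square both [ 0.4108 -0.1471  1.6027  0.4269]
tin_square top [ 0.4101 -0.1439 -0.036   0.2723]
tin_square side [ 0.4128 -0.1933  1.6128  0.329 ]
tin_oblong both [ 0.3511 -0.2817  3.4568  0.4917]
tin_oblong top [ 0.3527 -0.2785  3.5273  0.2732]
tin_oblong side [ 0.3587 -0.312   3.4053  0.5208]
holder_large_round both [0.5199 0.4171 0.     0.0564]
holder_large_round top [0.5193 0.4178 0.     0.0466]
holder_large_round side [0.5203 0.4154 0.     0.0489]
holder_small_round both [ 0.6191 -0.2079  0.      0.0539]
holder_small_round top [ 0.6188 -0.2077  0.      0.059 ]
holder_small_round side [ 0.6195 -0.2078  0.      0.0475]
holder_square both [0.6328 0.2097 1.0098 0.0384]
holder_square top [ 0.6326  0.2101 -0.5629  0.0336]
holder_square side [0.6327 0.2089 1.0113 0.0373]
holder_oblong both [ 0.669  -0.0101 -0.5825  0.0372]
holder_oblong top [ 0.6687 -0.0098 -0.5859  0.0383]
holder_oblong side [ 0.6691 -0.0104 -0.5823  0.0336]
[28 27 27]
[36 37 39]
[ 97 103 104]
[8 8 8]
[78 84 88]
[ 8 10  9]
[77 83 86]
```

View pics/vis_top.png

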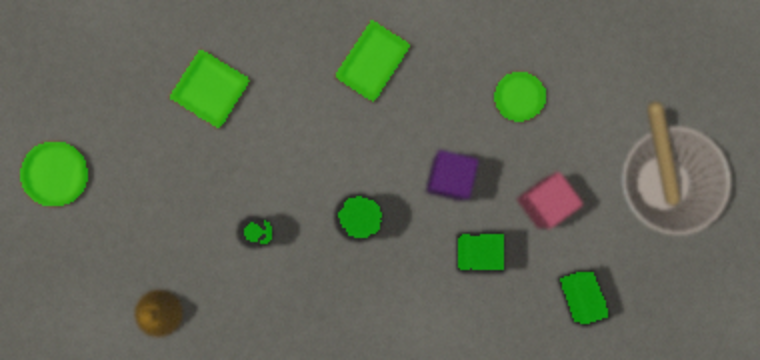

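View pics/vis_side.png

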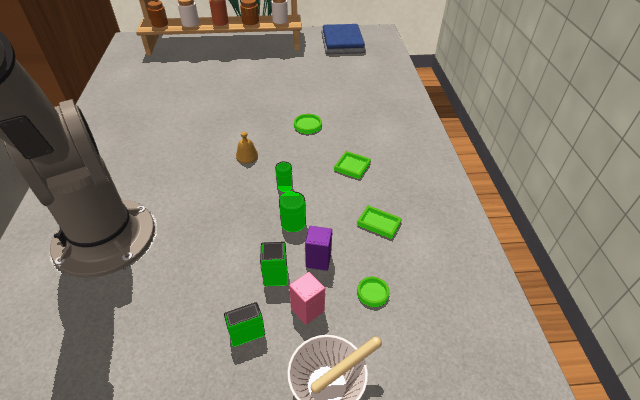

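Run:
```python
import cv2
t=cv2.imread('pics/top0.png').max(2); s=cv2.imread('pics/side0.png').max(2)
print(t[226,262:305]);print(t[218,312:362]);print(t[236,372:415]);print(t[259,425:465])
print(s[158:196,284]);print(s[235:292,273]);print(s[188:236,292])
```

```text
[105 105 105 103 103  97  70  50  48  43  42  38  41  39  41  36  40  34
  41  38  43  35  27  33  41  55  58  62  62  62  62  63  57  58  59  62
  63  76  95 104 102 104 102]
[102 105  99 101  90  61  38  39  41  36  31  36  32  35  33  35  34  40
  36  34  30  33  36  33  33  36  35  41  41  45  60  58  62  59  59  60
  63  63  62  62  59  61  62  72  94 102 102 100 106 103]
[ 99 101 100 101 103  92  63  33  26  27  27  36  37  34  32  33  32  37
  28  35  27  32  36  32  33  35  36  35  39  40  45  54  59  62  63  59
  58  59  61  59  63  73  94]
[105 104 103 102 105 103  95  60  31  29  31  28  28  32  37  39  34  32
  31  26  29  31  29  28  34  37  32  44  54  59  59  60  57  58  69  85
  99 100 100 105]
[174 176 177  99  52  33  33  33  34  33  35  39  45  34  11  10   9   9
  18  14   8   9   9  10  10  10   8   8   9   8   9   9  10  67  85  62
  60  63]
[179 179 171 168 163 167 174  78  90  61  60  60  61  61  62  62  62  63
  63  63  64  64  65  71  68  58  22  10   9  10  10  19  10  11  11  10
   9  11  10   9  12   9   9   9   9  11  10  11  10  11  41  83  87  88
  89  86  86]
[96 92 90 50 60 42 41 42 41 42 42 44 43 43 44 45 44 46 46 77 52 21 10  8
 10 11 17 10 10  8 10  7 10 10 11  9  9 10 11  8 10  9 10 24 86 90 89 87]
```

```bash
cat > tins.py <<'E'
from fit import *
def measure(im,inf,boxes,names,thr={'top':52,'side':74},pad={'top':4,'side':3},vis=None):
    out={}
    for n in names:
        md=MODELS[n];V=[]
        for c in inf:
            b=boxes[c][n]; p=pad[c]; w=[b[0]-p,b[1]-p,b[2]+p,b[3]+p]
            g=cv2.bilateralFilter(im[c],5,20,2).max(2)
            m=(g<thr[c]).astype(np.uint8); mm=np.zeros_like(m); sl=np.s_[b[1]-1:b[3]+1,b[0]-1:b[2]+1]; mm[sl]=m[sl]
            mm=cv2.morphologyEx(mm,cv2.MORPH_OPEN,np.ones((3,3),np.uint8))
            nn,l,st,_=cv2.connectedComponentsWithStats(mm); mm=(l==1+st[1:,4].argmax()).astype(np.uint8)
            cs,_=cv2.findContours(mm,cv2.RETR_EXTERNAL,cv2.CHAIN_APPROX_NONE); h=cv2.convexHull(np.vstack(cs)); cv2.fillConvexPoly(mm,h,1)
            if vis: cv2.drawContours(vis[c],[h],-1,(0,255,0),1)
            V.append((inf[c],mm.astype(float),w))
        b=boxes['top'][n]; q0=backproj(inf['top'],((b[0]+b[2])/2,(b[1]+b[3])/2),md[4]/2)
        M=model(*md); ys=np.arange(0,np.pi/2 if 'square' in n else np.pi,.4)
        out[n]=[fit(vv,M,q0,md[0]=='r',ys) for vv in (V,V[:1],V[1:])]
    return out
E
python3 - <<'E'
from tins import *
from bench import robot
inf={c:robot.camera_info(c) for c in('top','side')}
im={c:cv2.imread(f'pics/{c}0.png') for c in inf}
boxes={'top':dict(tin_large_round=[317,205,341,231],tin_small_round=[268,216,287,236],tin_square=[377,226,402,247],tin_oblong=[430,243,455,273]),
'side':dict(tin_large_round=[280,192,306,231],tin_small_round=[276,162,293,190],tin_square=[261,242,288,285],tin_oblong=[225,303,265,344])}
vis={c:im[c].copy() for c in inf}
for k,v in measure(im,inf,boxes,boxes['top'],vis=vis).items():
    for r in v: print(k,np.round(r,4))
cv2.imwrite('pics/v2t.png',cv2.resize(vis['top'][180:290,250:470],None,fx=3.5,fy=3.5))
cv2.imwrite('pics/v2s.png',cv2.resize(vis['side'][150:350,210:340],None,fx=3,fy=3))
E
```

```text
tin_large_round [0.4561 0.0101 0.     0.0522]
tin_large_round [0.4553 0.0101 0.     0.0676]
tin_large_round [0.4564 0.0101 0.     0.0322]
tin_small_round [0.4394 0.1433 0.     0.1266]
tin_small_round [0.4388 0.1438 0.     0.1864]
tin_small_round [0.4395 0.1429 0.     0.0638]
tin_square [ 0.411  -0.1474  1.5819  0.3908]
tin_square [ 0.4105 -0.1461  1.5524  0.0847]
tin_square [ 0.4129 -0.1931  1.6052  0.1397]
tin_oblong [ 0.3513 -0.2811  3.4389  0.4033]
tin_oblong [ 0.3513 -0.2806  0.2996  0.0852]
tin_oblong [ 0.3596 -0.3109  0.2567  0.3253]
```

View pics/v2t.png

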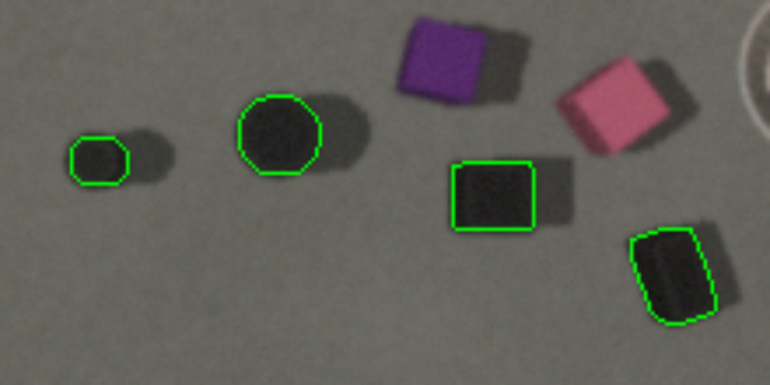

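View pics/v2s.png

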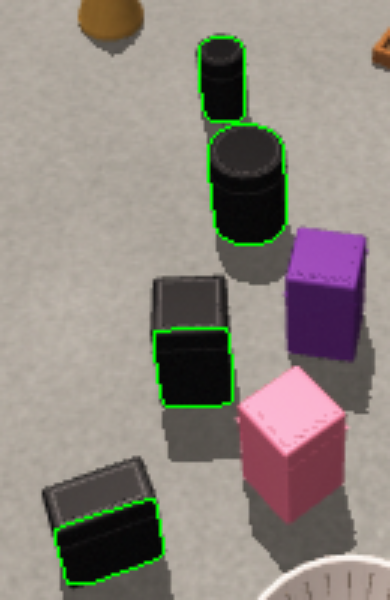

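```bash
sed -i "s/mm=(l==1+st\[1:,4\].argmax()).astype(np.uint8)/mm=(np.isin(l,[k for k in range(1,nn) if st[k,4]>=15])).astype(np.uint8)/" tins.py
python3 - <<'E'
from tins import *
from bench import robot
inf={c:robot.camera_info(c) for c in('top','side')}
im={c:cv2.imread(f'pics/{c}0.png') for c in inf}
boxes={'top':dict(tin_square=[377,226,402,247],tin_oblong=[430,243,455,273]),
'side':dict(tin_square=[261,242,288,285],tin_oblong=[225,303,265,344])}
vis={c:im[c].copy() for c in inf}
for k,v in measure(im,inf,boxes,boxes['top'],vis=vis).items():
    for r in v: print(k,np.round(r,4))
cv2.imwrite('pics/v3s.png',cv2.resize(vis['side'][230:350,210:340],None,fx=3,fy=3))
M=model('r',.064,.064,0,.01)
b=backproj(inf['top'],(230.5,267),.045);print('grinder~',b, backproj(inf['top'],(488,201),.066),'purple',backproj(inf['top'],(378,197),.09),'pink',backproj(inf['top'],(430,210),.09))
s=robot.read_state(); print(s['clock'],s['tool_pos'])
E
```

```text
tin_square [ 0.4114 -0.1473  1.5617  0.099 ]
tin_square [ 0.4105 -0.1461  1.5524  0.0847]
tin_square [ 0.4118 -0.1537  1.5594  0.1002]
tin_oblong [ 0.3513 -0.281   3.4388  0.1945]
tin_oblong [ 0.3513 -0.2806  0.2996  0.0852]
tin_oblong [ 0.3527 -0.2877  0.318   0.2771]
grinder~ [0.33315991 0.26553442] [ 0.49646862 -0.39692043] purple [ 0.50732275 -0.11253104] pink [ 0.47350943 -0.24254554]
1.15 [ 0.22502505 -0.63641922  0.2393325 ]
```

View pics/v3s.png

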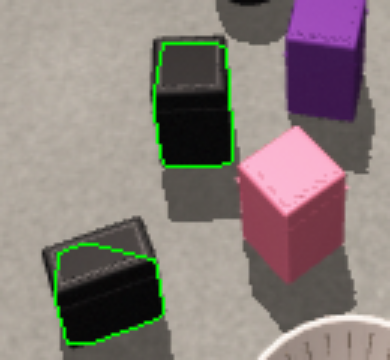

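Masks are good in the top view, where the oblong is at about (443,259); the side view clips its lid edge. I'll start with the oblong, hover over it, and refine with the wrist camera.

Request:
arm_command(motion=[[[12,35,0,0,0,0,0],[13,36,0,0,0,0,0],[13,36,0,0,0,0,0],[13,36,0,0,0,-0.02,0],[13,36,0,0,0,-0.02,0],[13,36,0,0,0,0,0],[13,36,0,0,0,0,0],[13,36,0,0,0,0,0]]])

```text
clock: 1.82
tool_pos: [0.3234, -0.3462, 0.2387]
orientation: [3.104, 0.441, -0.005]
contact_force: [1.3, 0.6, -0.3]
grip_width: 0.0857
```

Request:
arm_command(motion=[[[14,32,-10,0,0,0.01,0],[14,32,-10,0,0,0.01,0],[0,0,0,0,0,0,0],[0,0,0,0,0,0,0]]])

```text
clock: 2.15
tool_pos: [0.3556, -0.2712, 0.2199]
orientation: [3.094, 0.492, 0.002]
contact_force: [0.0, -0.7, -0.5]
grip_width: 0.0853
```

```bash
cat > look.py <<'E'
import sys
from fit import *
from bench import robot
def st():
    s=robot.read_state(); o=s['orientation']; 
    from scipy.spatial.transform import Rotation as R
    m=R.from_rotvec(o).as_matrix()
    print('t',round(s['clock'],2),'tcp',np.round(s['tool_pos'],4),'yaw',round(np.arctan2(m[1,0],m[0,0]),3),'tilt',round(np.arccos(-m[2,2]),3),'F',np.round(s['contact_force'],1),'w',round(s['grip_width'],4),'j',np.round(s['joint_pos'],2))
    return s
def look(name):
    s=st(); inf=robot.camera_info('wrist'); im=robot.get_image('wrist'); cv2.imwrite(f'pics/{name}.png',im); np.savez(f'pics/{name}.npz',mtx=inf['mtx'],extrinsics=inf['extrinsics'])
    return inf,im
def overlay(name,inf,im,md,q):
    v=im.copy(); M=model(*md);c,s_=np.cos(q[2]),np.sin(q[2])
    P=M.copy(); P[:,0]=c*M[:,0]-s_*M[:,1]+q[0]; P[:,1]=s_*M[:,0]+c*M[:,1]+q[1]
    u=proj(inf,P); n=len(M)//2
    for k in (0,1): cv2.polylines(v,[np.round(u[k*n:(k+1)*n]*16).astype(np.int32)],True,(0,255,0) if k else (0,255,255),1,shift=4)
    cv2.imwrite(f'pics/{name}_o.png',v)
E
python3 - <<'E'
from look import *
i,im=look('w1'); overlay('w1',i,im,MODELS['tin_oblong'],(0.3513,-.281,.303))
E
```

```text
t 2.15 tcp [ 0.3556 -0.2712  0.2199] yaw 0.315 tilt 0.008 F [ 0.  -0.7 -0.5] w 0.0853 j [ 0.67  0.13 -0.18  2.09  0.04  0.92 -0.78]
```

View pics/w1_o.png

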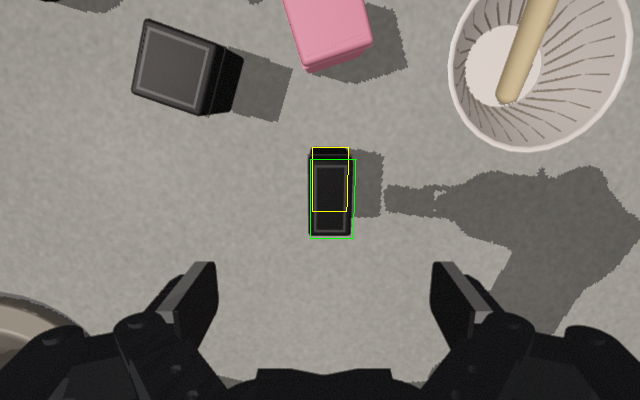

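Request:
arm_command(motion=[[[-5,-8,-20,0,0,-0.01,0],[0,0,-30,0,0,0,0],[0,0,-30,0,0,0,0],[0,0,-30,0,0,0,0],[0,0,-20,0,0,0,0],[0,0,0,0,0,0,0]]])

```text
clock: 2.7
tool_pos: [0.3514, -0.2885, 0.0895]
orientation: [3.09, 0.457, 0.015]
contact_force: [-1.5, 0.4, -0.1]
grip_width: 0.0853
```

Run:
```python
from look import *
st()
```

```text
t 2.7 tcp [ 0.3514 -0.2885  0.0895] yaw 0.294 tilt 0.021 F [-1.5  0.4 -0.1] w 0.0853 j [ 0.67  0.34 -0.15  2.2   0.1   0.59 -0.83]
```

```bash
cat >> look.py <<'E'
def corr(x,y,z,yaw):
    from scipy.spatial.transform import Rotation as R
    s=st(); c=R.from_rotvec(s['orientation'])
    best=None
    for k in (0,np.pi):
        t=R.from_rotvec([0,0,yaw+k])*R.from_rotvec([np.pi,0,0])
        w=(t*c.inv()).as_rotvec()
        if best is None or np.linalg.norm(w)<np.linalg.norm(best): best=w
    print('need mm',np.round((np.array([x,y,z])-s['tool_pos'])*1000,1),'rot',np.round(best,3))
E
python3 -c "
from look import *
corr(.3506,-.279,.040,.303)"
```

```text
t 2.7 tcp [ 0.3514 -0.2885  0.0895] yaw 0.294 tilt 0.021 F [-1.5  0.4 -0.1] w 0.0853 j [ 0.67  0.34 -0.15  2.2   0.1   0.59 -0.83]
need mm [ -0.8   9.5 -49.5] rot [0.017 0.012 0.009]
```

Request:
arm_command(motion=[[[0,9,-15,0.016,0.012,0.009,0],[0,0,0,0,0,0,0],[0,0,-15,0,0,0,0],[0,0,-10,0,0,0,0],[0,0,-10,0,0,0,0],[0,0,0,0,0,0,0]]])

```text
clock: 3.2
tool_pos: [0.3527, -0.2876, 0.0426]
orientation: [3.1, 0.458, 0.005]
contact_force: [-0.3, 0.3, -0.5]
grip_width: 0.085
```

```bash
python3 -c "
from look import *
corr(.3506,-.279,.040,.303)
look('w2')"
```

```text
t 3.2 tcp [ 0.3527 -0.2876  0.0426] yaw 0.293 tilt 0.008 F [-0.3  0.3 -0.5] w 0.085 j [ 0.66  0.43 -0.13  2.21  0.13  0.49 -0.85]
need mm [-2.1  8.6 -2.6] rot [0.007 0.005 0.01 ]
t 3.2 tcp [ 0.3527 -0.2876  0.0426] yaw 0.293 tilt 0.008 F [-0.3  0.3 -0.5] w 0.085 j [ 0.66  0.43 -0.13  2.21  0.13  0.49 -0.85]
```

View pics/w2.png

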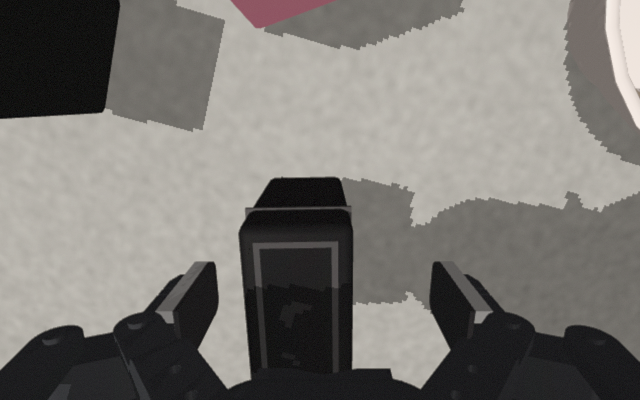

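The wrist view shows the tin between the jaws but left of centre (x≈298 against 324), matching the 8.6 mm offset. I'll centre and then close.

Request:
arm_command(motion=[[[-2,9,-2,0.007,0.005,0.01,0],[0,0,0,0,0,0,0],[0,0,0,0,0,0,0]]])

```text
clock: 3.5
tool_pos: [0.3519, -0.2791, 0.0429]
orientation: [3.103, 0.475, 0.003]
contact_force: [0.2, -0.6, -0.4]
grip_width: 0.0855
```

```bash
python3 -c "
from look import *
corr(.3506,-.279,.040,.303)"
```

```text
t 3.5 tcp [ 0.3519 -0.2791  0.0429] yaw 0.304 tilt 0.003 F [ 0.2 -0.6 -0.4] w 0.0855 j [ 0.65  0.43 -0.14  2.22  0.12  0.49 -0.86]
need mm [-1.3  0.1 -2.9] rot [ 0.002  0.002 -0.001]
```

Request:
arm_command(motion=[[[-1,0,-2,0,0,0,0.5],[0,0,0,0,0,0,1],[0,0,0,0,0,0,1],[0,0,0,0,0,0,1],[0,0,0,0,0,0,1],[0,0,0,0,0,0,1],[0,0,0,0,0,0,1],[0,0,0,0,0,0,1]]])

```text
clock: 4.17
tool_pos: [0.3515, -0.2793, 0.0421]
orientation: [3.102, 0.475, 0.005]
contact_force: [-0.3, 0.7, 0.6]
grip_width: 0.0356
```

```bash
python3 -c "
from look import *
corr(.3506,-.279,.040,.303)"
```

```text
t 4.17 tcp [ 0.3515 -0.2793  0.0421] yaw 0.304 tilt 0.005 F [-0.3  0.7  0.6] w 0.0356 j [ 0.65  0.43 -0.14  2.23  0.13  0.49 -0.86]
need mm [-0.9  0.3 -2.1] rot [ 0.003  0.004 -0.001]
```

Request:
arm_command(motion=[[[0,0,15,0,0,0,1],[0,0,25,0,0,0,1],[0,0,30,0,0,0,1],[0,0,30,0,0,0,1],[0,0,30,0,0,0,1],[0,0,20,0,0,0,1],[0,0,0,0,0,0,1],[0,0,0,0,0,0,1]]])

```text
clock: 4.83
tool_pos: [0.3476, -0.2767, 0.1963]
orientation: [-3.103, -0.476, 0.004]
contact_force: [0.8, 0.0, -1.8]
grip_width: 0.0352
```

```bash
python3 -c "
from look import *
corr(.669,-.010,.20,-.583)
look('w3')"
```

```text
t 4.83 tcp [ 0.3476 -0.2767  0.1963] yaw 0.305 tilt 0.003 F [ 0.8  0.  -1.8] w 0.0352 j [ 0.69  0.16 -0.18  2.12  0.04  0.87 -0.77]
need mm [321.4 266.7   3.7] rot [-0.003 -0.002 -0.888]
t 4.83 tcp [ 0.3476 -0.2767  0.1963] yaw 0.305 tilt 0.003 F [ 0.8  0.  -1.8] w 0.0352 j [ 0.69  0.16 -0.18  2.12  0.04  0.87 -0.77]
```

View pics/w3.png

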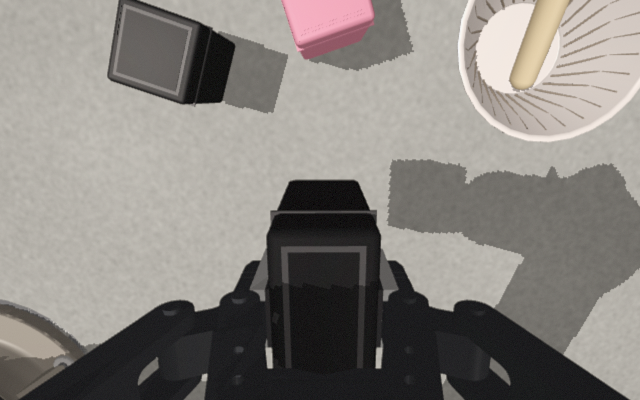

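```bash
cat >> look.py <<'E'
def held(name,tin,zg,d=0,yaw=0):
    """overlay held tin: zg = TCP z at grasp; d = tin centre offset along tool x (m)"""
    from scipy.spatial.transform import Rotation as R
    s=robot.read_state(); z=np.load(f'pics/{name}.npz'); inf={k:z[k] for k in z}
    T=R.from_rotvec(s['orientation']).as_matrix(); M=model(*MODELS[tin])
    c,s_=np.cos(yaw),np.sin(yaw)
    L=np.c_[d+c*M[:,0]-s_*M[:,1],-(s_*M[:,0]+c*M[:,1]),zg-M[:,2]]
    u=proj(inf,L@T.T+s['tool_pos']); v=cv2.imread(f'pics/{name}.png'); n=len(M)//2
    for k in(0,1): cv2.polylines(v,[np.round(u[k*n:(k+1)*n]*16).astype(np.int32)],True,(0,255,0) if k else (0,255,255),1,shift=4)
    cv2.imwrite(f'pics/{name}_h.png',v[130:400])
E
python3 -c "
from look import *
held('w3','tin_oblong',.042)"
```

```text
(no output)
```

View pics/w3_h.png

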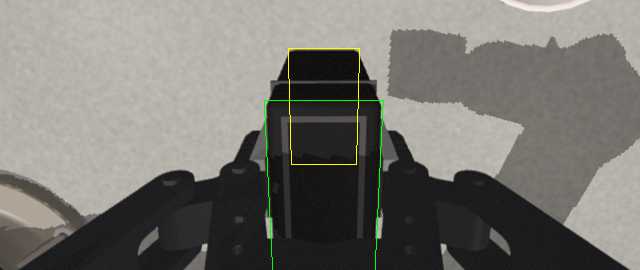

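Held square in the jaws, and the overlay matches with an offset under 2 mm. Now carrying it to the oblong holder.

Request:
arm_command(motion=[[[15,12,0,0,0,-0.05,1],[27,22,0,0,0,-0.075,1],[27,22,0,0,0,-0.075,1],[27,22,0,0,0,-0.075,1],[27,22,0,0,0,-0.075,1],[27,22,0,0,0,-0.075,1],[27,22,0,0,0,-0.075,1],[27,22,0,0,0,-0.075,1]]])

```text
clock: 5.55
tool_pos: [0.5443, -0.1081, 0.1812]
orientation: [-3.093, 0.49, 0.042]
contact_force: [-0.5, 0.0, -0.7]
grip_width: 0.0355
```

```bash
python3 -c "
from look import *
corr(.669,-.010,.18,-.583)"
```

```text
t 5.55 tcp [ 0.5443 -0.1081  0.1812] yaw -0.314 tilt 0.028 F [-0.5  0.  -0.7] w 0.0355 j [ 0.25  0.37 -0.2   1.87  0.08  0.93 -1.87]
need mm [124.7  98.1  -1.2] rot [-0.017 -0.023 -0.269]
```

Request:
arm_command(motion=[[[25,20,2,-0.005,-0.005,-0.06,1],[25,20,2,-0.005,-0.005,-0.06,1],[25,20,2,-0.005,-0.005,-0.06,1],[22,16,0,0,0,-0.05,1],[12,8,0,0,0,-0.02,1],[0,0,0,0,0,0,1],[0,0,0,0,0,0,1]]])

```text
clock: 6.13
tool_pos: [0.6553, -0.0086, 0.1682]
orientation: [3.014, -0.881, -0.05]
contact_force: [-0.5, -0.4, -1.8]
grip_width: 0.0354
```

```bash
python3 -c "
from look import *
corr(.669,-.010,.10,-.583)"
```

```text
t 6.13 tcp [ 0.6553 -0.0086  0.1682] yaw -0.569 tilt 0.032 F [-0.5 -0.4 -1.8] w 0.0354 j [ 0.04  0.53 -0.16  1.64  0.08  1.01 -2.29]
need mm [ 13.7  -1.4 -68.2] rot [-0.008 -0.031 -0.014]
```

Request:
arm_command(motion=[[[10,-1,-8,-0.006,-0.02,-0.01,1],[3,0,-15,0,-0.01,0,1],[1,0,-20,0,0,0,1],[1,0,-15,0,0,0,1],[0,0,0,0,0,0,1],[0,0,0,0,0,0,1]]])

```text
clock: 6.63
tool_pos: [0.6622, -0.0165, 0.1007]
orientation: [3.005, -0.897, -0.019]
contact_force: [1.7, 0.0, -0.9]
grip_width: 0.0355
```

```bash
python3 -c "
from look import *
corr(.669,-.010,.08,-.583)"
```

```text
t 6.63 tcp [ 0.6622 -0.0165  0.1007] yaw -0.58 tilt 0.013 F [ 1.7  0.  -0.9] w 0.0355 j [ 0.03  0.61 -0.14  1.68  0.11  0.87 -2.31]
need mm [  6.8   6.5 -20.7] rot [ 0.002 -0.013 -0.003]
```

Request:
arm_command(motion=[[[7,7,-8,0.002,-0.012,0,1],[0,0,-8,0,0,0,1],[0,0,-6,0,0,0,1],[0,0,0,0,0,0,1]]])

```text
clock: 6.97
tool_pos: [0.6694, -0.0108, 0.0783]
orientation: [3.009, -0.902, 0.002]
contact_force: [-1.1, 0.0, -2.1]
grip_width: 0.0351
```

```bash
python3 -c "
from look import *
corr(.669,-.010,.048,-.583)
i,im=look('w4')
overlay('w4',i,im,MODELS['holder_oblong'],(.669,-.010,-.583))
cv2.imwrite('pics/s4.png',cv2.resize(robot.get_image('side')[120:290,280:500],None,fx=3,fy=3))
"
```

```text
t 6.97 tcp [ 0.6694 -0.0108  0.0783] yaw -0.582 tilt 0.001 F [-1.1  0.  -2.1] w 0.0351 j [ 0.02  0.64 -0.14  1.68  0.12  0.82 -2.32]
need mm [ -0.4   0.8 -30.3] rot [ 0.001  0.001 -0.001]
t 6.97 tcp [ 0.6694 -0.0108  0.0783] yaw -0.582 tilt 0.001 F [-1.1  0.  -2.1] w 0.0351 j [ 0.02  0.64 -0.14  1.68  0.12  0.82 -2.32]
```

View pics/w4_o.png

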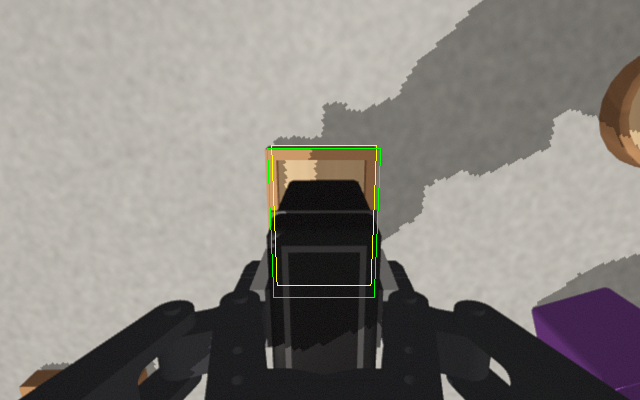

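View pics/s4.png

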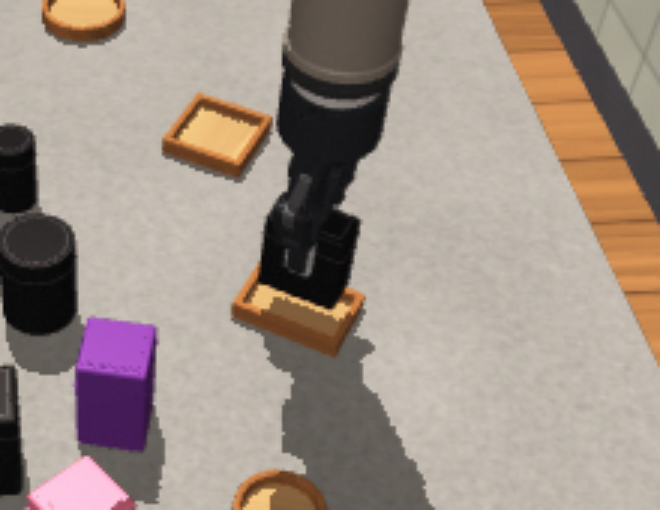

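The holder overlay matches and the tin is aligned. Lowering it gently.

Request:
arm_command(motion=[[[0,1,-7,0,0,0,1],[0,0,-7,0,0,0,1],[0,0,-6,0,0,0,1],[0,0,0,0,0,0,1]]])

```text
clock: 7.4
tool_pos: [0.6711, -0.0098, 0.0591]
orientation: [-3.008, 0.902, -0.008]
contact_force: [-0.7, -0.1, -1.9]
grip_width: 0.0354
```

```bash
python3 -c "
from look import *
corr(.669,-.010,.048,-.583)"
```

```text
t 7.4 tcp [ 0.6711 -0.0098  0.0591] yaw -0.582 tilt 0.005 F [-0.7 -0.1 -1.9] w 0.0354 j [ 0.02  0.67 -0.14  1.69  0.12  0.79 -2.33]
need mm [ -2.1  -0.2 -11.1] rot [ 0.001  0.005 -0.001]
```

Request:
arm_command(motion=[[[-2,0,-4,0,0.004,0,1],[0,0,-4,0,0,0,1],[0,0,-2,0,0,0,1],[0,0,-1,0,0,0,1],[0,0,0,0,0,0,1]]])

```text
clock: 7.82
tool_pos: [0.6693, -0.0097, 0.0486]
orientation: [3.009, -0.902, 0.002]
contact_force: [-0.5, -0.2, -1.0]
grip_width: 0.0353
```

```bash
python3 -c "
from look import *
corr(.669,-.010,.048,-.583)"
```

```text
t 7.82 tcp [ 0.6693 -0.0097  0.0486] yaw -0.582 tilt 0.001 F [-0.5 -0.2 -1. ] w 0.0353 j [ 0.02  0.68 -0.14  1.69  0.12  0.77 -2.33]
need mm [-0.3 -0.3 -0.6] rot [ 0.001  0.001 -0.001]
```

Request:
arm_command(motion=[[[0,0,-1,0,0,0,1],[0,0,0,0,0,0,1],[0,0,0,0,0,0,0.7],[0,0,0,0,0,0,0.4],[0,0,0,0,0,0,0],[0,0,0,0,0,0,0],[0,0,0,0,0,0,0],[0,0,0,0,0,0,0]]])

```text
clock: 8.48
tool_pos: [0.6703, -0.0097, 0.0479]
orientation: [-3.009, 0.902, -0.005]
contact_force: [0.0, 0.9, -0.3]
grip_width: 0.0855
```

Request:
arm_command(motion=[[[0,0,10,0,0,0,0],[0,0,25,0,0,0,0],[0,0,35,0,0,0,0],[0,0,35,0,0,0,0],[-5,0,30,0,0,0,0],[-20,-10,0,0,0,0.06,0],[-30,-15,0,0,0,0.08,0],[-30,-15,0,0,0,0.08,0]]])

```text
clock: 9.15
tool_pos: [0.5871, -0.0448, 0.1938]
orientation: [-3.09, 0.544, -0.015]
contact_force: [0.8, 0.0, 0.1]
grip_width: 0.085
```

```bash
python3 -c "
from look import *
corr(.411,-.147,.20,0)
cv2.imwrite('pics/s5.png',cv2.resize(robot.get_image('side')[120:290,280:500],None,fx=3,fy=3))
"
```

```text
t 9.15 tcp [ 0.5871 -0.0448  0.1938] yaw -0.349 tilt 0.01 F [0.8 0.  0.1] w 0.085 j [ 0.14  0.39 -0.21  1.81  0.1   0.94 -2.04]
need mm [-176.1 -102.2    6.2] rot [-0.004  0.01   0.349]
```

View pics/s5.png

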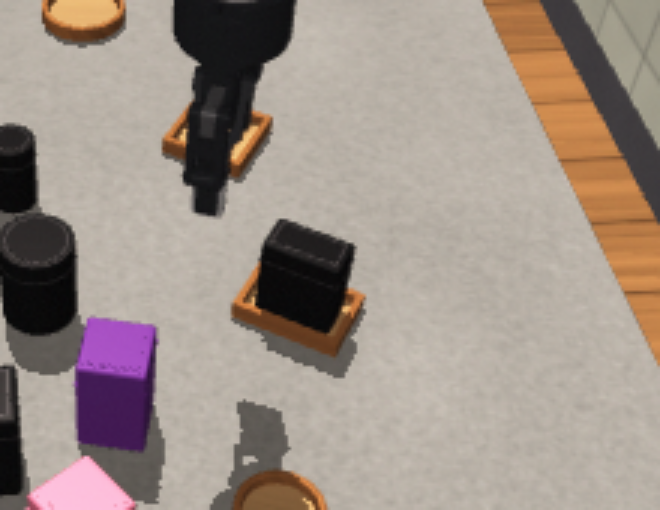

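The oblong tin sits centred and upright in its holder. Next is the black square tin.

Request:
arm_command(motion=[[[-25,-15,0,0,0,0.06,0],[-25,-15,0,0,0.004,0.06,0],[-25,-15,0,0,0.004,0.06,0],[-25,-15,0,0,0,0.06,0],[-25,-15,0,0,0,0.04,0],[-20,-10,0,0,0,0.02,0],[0,0,0,0,0,0,0],[0,0,0,0,0,0,0]]])

```text
clock: 9.87
tool_pos: [0.4263, -0.1392, 0.1991]
orientation: [3.138, -0.062, 0.001]
contact_force: [-0.1, 0.3, 0.8]
grip_width: 0.0856
```

```bash
python3 -c "
from look import *
corr(.411,-.147,.20,0)
i,im=look('w6')
overlay('w6',i,im,MODELS['tin_square'],(.411,-.147,-.01))
"
```

```text
t 9.87 tcp [ 0.4263 -0.1392  0.1991] yaw -0.039 tilt 0.003 F [-0.1  0.3  0.8] w 0.0856 j [ 0.39  0.17 -0.24  2.1   0.06  0.88 -1.49]
need mm [-15.3  -7.8   0.9] rot [0.003 0.001 0.039]
t 9.87 tcp [ 0.4263 -0.1392  0.1991] yaw -0.039 tilt 0.003 F [-0.1  0.3  0.8] w 0.0856 j [ 0.39  0.17 -0.24  2.1   0.06  0.88 -1.49]
```

View pics/w6_o.png

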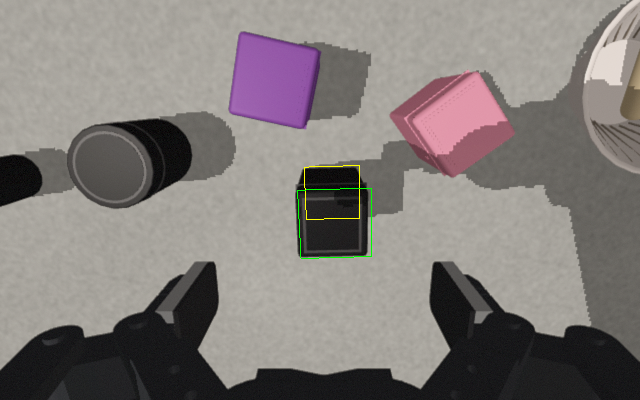

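Request:
arm_command(motion=[[[-15,-6,-10,0.003,0,0.03,0],[0,0,-20,0,0,0,0],[0,0,-25,0,0,0,0],[0,0,-20,0,0,0,0],[0,0,0,0,0,0,0],[0,0,0,0,0,0,0]]])

```text
clock: 10.42
tool_pos: [0.4197, -0.1424, 0.1254]
orientation: [3.141, -0.006, 0.018]
contact_force: [0.1, 1.3, -0.2]
grip_width: 0.0853
```

```bash
python3 -c "
from look import *
corr(.411,-.145,.046,-.01)
"
```

```text
t 10.42 tcp [ 0.4197 -0.1424  0.1254] yaw -0.004 tilt 0.011 F [ 0.1  1.3 -0.2] w 0.0853 j [ 0.39  0.27 -0.23  2.19  0.1   0.68 -1.48]
need mm [ -8.7  -2.6 -79.4] rot [ 0.001  0.011 -0.006]
```

Request:
arm_command(motion=[[[-8,-2,-5,0,0.01,-0.005,0],[-1,0,-5,0,0,0,0],[-2,0,-20,0,0,0,0],[-2,0,-20,0,0,0,0],[0,0,-15,0,0,0,0],[0,0,0,0,0,0,0]]])

```text
clock: 10.92
tool_pos: [0.412, -0.1448, 0.0632]
orientation: [3.138, -0.014, 0.019]
contact_force: [-0.5, 0.3, -0.5]
grip_width: 0.0855
```

```bash
python3 -c "
from look import *
corr(.411,-.145,.046,-.01)
"
```

```text
t 10.92 tcp [ 0.412  -0.1448  0.0632] yaw -0.009 tilt 0.013 F [-0.5  0.3 -0.5] w 0.0855 j [ 0.37  0.37 -0.21  2.25  0.15  0.52 -1.53]
need mm [ -1.   -0.2 -17.2] rot [ 0.004  0.012 -0.001]
```

Request:
arm_command(motion=[[[-1,0,-8,0.003,0.01,0,0],[0,0,-8,0,0.002,0,0],[0,0,0,0,0,0,0],[0,0,0,0,0,0,0]]])

```text
clock: 11.25
tool_pos: [0.413, -0.1453, 0.0481]
orientation: [3.14, -0.014, 0.004]
contact_force: [-0.3, 0.2, -1.1]
grip_width: 0.0855
```

```bash
python3 -c "
from look import *
corr(.411,-.145,.046,-.01)
look('w7')
"
```

```text
t 11.25 tcp [ 0.413  -0.1453  0.0481] yaw -0.009 tilt 0.003 F [-0.3  0.2 -1.1] w 0.0855 j [ 0.36  0.41 -0.2   2.24  0.17  0.5  -1.54]
need mm [-2.   0.3 -2.1] rot [ 0.002  0.003 -0.001]
t 11.25 tcp [ 0.413  -0.1453  0.0481] yaw -0.009 tilt 0.003 F [-0.3  0.2 -1.1] w 0.0855 j [ 0.36  0.41 -0.2   2.24  0.17  0.5  -1.54]
```

View pics/w7.png

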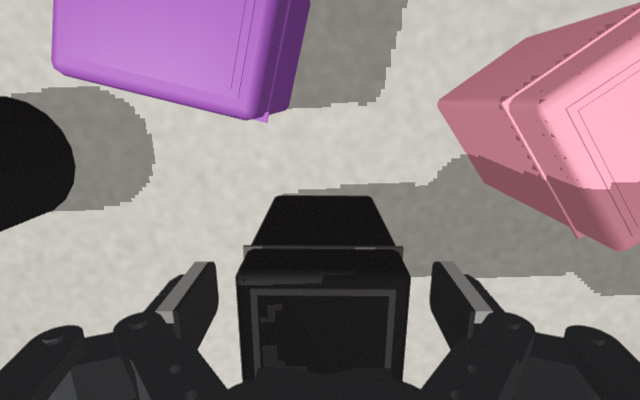

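The tin is centred between the pads (x≈323) and the decoys are clear. Closing.

Request:
arm_command(motion=[[[-2,0,0,0,0.003,0,0.4],[0,0,0,0,0,0,1],[0,0,0,0,0,0,1],[0,0,0,0,0,0,1],[0,0,0,0,0,0,1],[0,0,0,0,0,0,1],[0,0,0,0,0,0,1]]])

```text
clock: 11.88
tool_pos: [0.4115, -0.1456, 0.0498]
orientation: [3.139, -0.015, 0.003]
contact_force: [0.3, 0.3, -1.7]
grip_width: 0.0514
```

```bash
python3 -c "
from look import *
corr(.411,-.145,.046,-.01)
"
```

```text
t 11.88 tcp [ 0.4115 -0.1456  0.0498] yaw -0.009 tilt 0.003 F [ 0.3  0.3 -1.7] w 0.0514 j [ 0.36  0.4  -0.2   2.25  0.17  0.5  -1.54]
need mm [-0.5  0.6 -3.8] rot [ 0.003  0.002 -0.001]
```

Request:
arm_command(motion=[[[0,0,10,0,0,0,1],[0,0,25,0,0,0,1],[0,0,30,0,0,0,1],[0,0,35,0,0,0,1],[0,0,35,0,0,0,1],[0,0,15,0,0,0,1],[0,0,0,0,0,0,1]]])

```text
clock: 12.47
tool_pos: [0.407, -0.1436, 0.208]
orientation: [-3.141, 0.012, 0.008]
contact_force: [1.5, -1.5, -2.7]
grip_width: 0.0513
```

```bash
python3 -c "
from look import *
corr(.6328,.2097,.2,-.561)
look('w8'); held('w8','tin_square',.049)
"
```

```text
t 12.47 tcp [ 0.407  -0.1436  0.208 ] yaw -0.008 tilt 0.005 F [ 1.5 -1.5 -2.7] w 0.0513 j [ 0.43  0.13 -0.25  2.13  0.04  0.9  -1.43]
need mm [225.8 353.3  -8. ] rot [-0.002 -0.005 -0.553]
t 12.47 tcp [ 0.407  -0.1436  0.208 ] yaw -0.008 tilt 0.005 F [ 1.5 -1.5 -2.7] w 0.0513 j [ 0.43  0.13 -0.25  2.13  0.04  0.9  -1.43]
```

View pics/w8_h.png

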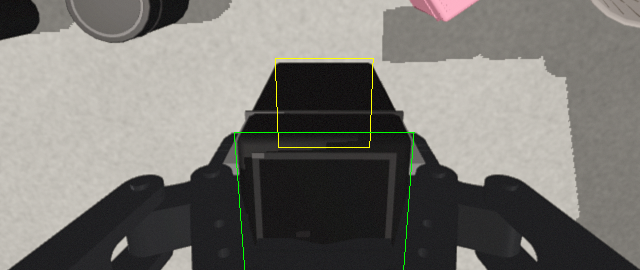

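Request:
arm_command(motion=[[[10,15,0,0,0,-0.02,1],[18,28,2,0,0,-0.04,1],[18,28,2,0,0,-0.045,1],[18,28,2,0,0,-0.045,1],[18,28,2,0,0,-0.045,1],[18,28,2,0,0,-0.045,1],[18,28,2,0,0,-0.045,1],[18,28,2,0,0,-0.045,1]]])

```text
clock: 13.18
tool_pos: [0.5343, 0.0678, 0.2086]
orientation: [3.085, -0.575, -0.044]
contact_force: [1.6, -1.1, -2.1]
grip_width: 0.0508
```

Request:
arm_command(motion=[[[18,28,2,0,0,-0.045,1],[18,28,2,0,0,-0.045,1],[18,28,2,0,0,-0.045,1],[10,16,0,0,0,-0.02,1],[0,0,0,0,0,0,1],[0,0,0,0,0,0,1]]])

```text
clock: 13.68
tool_pos: [0.596, 0.1813, 0.2004]
orientation: [3.029, -0.811, -0.073]
contact_force: [0.5, -0.4, -1.3]
grip_width: 0.0516
```

```bash
python3 -c "
from look import *
corr(.634,.209,.12,-.561)
"
```

```text
t 13.68 tcp [0.596  0.1813 0.2004] yaw -0.524 tilt 0.047 F [ 0.5 -0.4 -1.3] w 0.0516 j [-0.15  0.47 -0.32  1.67  0.13  1.06 -2.6 ]
need mm [ 38.   27.7 -80.4] rot [-0.008 -0.047 -0.038]
```

Request:
arm_command(motion=[[[20,14,0,-0.004,-0.025,-0.02,1],[18,13,-5,-0.004,-0.02,-0.015,1],[0,0,-20,0,0,0,1],[2,1,-20,0,0,0,1],[2,1,-15,0,0,0,1],[0,0,0,0,0,0,1],[0,0,0,0,0,0,1]]])

```text
clock: 14.27
tool_pos: [0.6327, 0.2016, 0.1281]
orientation: [3.005, -0.868, -0.018]
contact_force: [0.4, 0.3, -1.9]
grip_width: 0.0516
```

```bash
python3 -c "
from look import *
corr(.634,.209,.085,-.561)
"
```

```text
t 14.27 tcp [0.6327 0.2016 0.1281] yaw -0.562 tilt 0.018 F [ 0.4  0.3 -1.9] w 0.0516 j [-0.21  0.6  -0.28  1.65  0.19  0.94 -2.69]
need mm [  1.3   7.4 -43.1] rot [ 0.01  -0.015  0.001]
```

Request:
arm_command(motion=[[[1,7,-10,0.01,-0.014,0,1],[0,1,-15,0,0,0,1],[0,1,-15,0,0,0,1],[0,0,0,0,0,0,1],[0,0,0,0,0,0,1]]])

```text
clock: 14.68
tool_pos: [0.6333, 0.2058, 0.0877]
orientation: [3.014, -0.876, -0.001]
contact_force: [-0.3, 0.2, -1.7]
grip_width: 0.0515
```

```bash
python3 -c "
from look import *
corr(.634,.209,.055,-.561)
i,im=look('w9')
overlay('w9',i,im,MODELS['holder_square'],(.6328,.2097,-.561))
cv2.imwrite('pics/s9.png',cv2.resize(robot.get_image('side')[60:230,250:470],None,fx=3,fy=3))
"
```

```text
t 14.68 tcp [0.6333 0.2058 0.0877] yaw -0.566 tilt 0.003 F [-0.3  0.2 -1.7] w 0.0515 j [-0.22  0.64 -0.27  1.68  0.21  0.86 -2.71]
need mm [  0.7   3.2 -32.7] rot [ 0.003 -0.001  0.005]
t 14.68 tcp [0.6333 0.2058 0.0877] yaw -0.566 tilt 0.003 F [-0.3  0.2 -1.7] w 0.0515 j [-0.22  0.64 -0.27  1.68  0.21  0.86 -2.71]
```

View pics/w9_o.png

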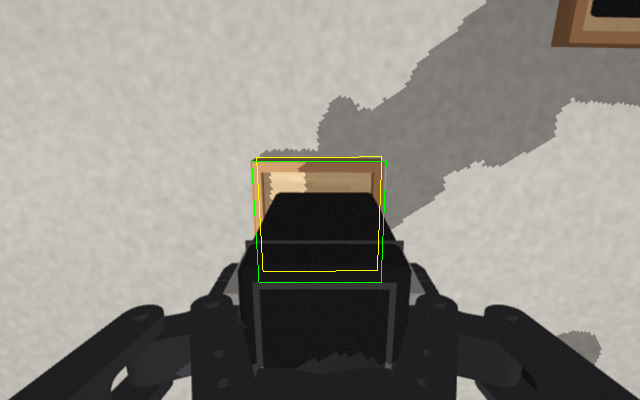

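View pics/s9.png

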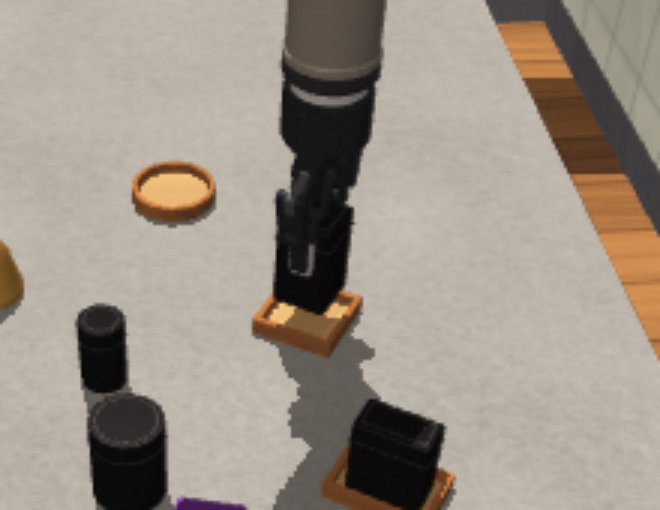

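Aligned, with a 3 mm y-correction to make. Lowering.

Request:
arm_command(motion=[[[0,3,-6,0,0,0.004,1],[0,0,-8,0,0,0,1],[0,0,-7,0,0,0,1],[0,0,0,0,0,0,1],[0,0,0,0,0,0,1]]])

```text
clock: 15.2
tool_pos: [0.6351, 0.2096, 0.0677]
orientation: [3.018, -0.871, 0.005]
contact_force: [0.0, 0.4, -1.5]
grip_width: 0.0515
```

```bash
python3 -c "
from look import *
corr(.634,.209,.055,-.561)
"
```

```text
t 15.2 tcp [0.6351 0.2096 0.0677] yaw -0.562 tilt 0.003 F [ 0.   0.4 -1.5] w 0.0515 j [-0.23  0.67 -0.26  1.68  0.22  0.82 -2.72]
need mm [ -1.1  -0.6 -12.7] rot [0.001 0.003 0.001]
```

Request:
arm_command(motion=[[[-1,0,-4,0,0.002,0,1],[0,0,-4,0,0,0,1],[0,0,-3,0,0,0,1],[0,0,0,0,0,0,1],[0,0,0,0,0,0,1]]])

```text
clock: 15.62
tool_pos: [0.6341, 0.2097, 0.0557]
orientation: [3.018, -0.87, 0.002]
contact_force: [-1.3, 0.3, 3.0]
grip_width: 0.051
```

```bash
python3 -c "
from look import *
corr(.634,.209,.055,-.561)
"
```

```text
t 15.62 tcp [0.6341 0.2097 0.0557] yaw -0.562 tilt 0.002 F [-1.3  0.3  3. ] w 0.051 j [-0.23  0.68 -0.26  1.69  0.23  0.8  -2.73]
need mm [-0.1 -0.7 -0.7] rot [0.001 0.001 0.001]
```

Contact felt (Fz +3 N). Releasing, then going up and across to the large round tin.

Request:
arm_command(motion=[[[0,0,0,0,0,0,0.7],[0,0,0,0,0,0,0.4],[0,0,0,0,0,0,0],[0,0,0,0,0,0,0],[0,0,0,0,0,0,0],[0,0,0,0,0,0,0]]])

```text
clock: 16.12
tool_pos: [0.6354, 0.2102, 0.0573]
orientation: [-3.017, 0.87, -0.006]
contact_force: [0.2, 0.2, 0.0]
grip_width: 0.0855
```

Request:
arm_command(motion=[[[0,0,10,0,0,0,0],[0,0,25,0,0,0,0],[0,0,35,0,0,0,0],[0,0,35,0,0,0,0],[0,-5,35,0,0,0,0],[-20,-20,0,0,0,0.06,0],[-28,-30,0,0,0,0.1,0],[-28,-30,0,0,0,0.1,0]]])

```text
clock: 16.78
tool_pos: [0.5602, 0.1321, 0.2095]
orientation: [-3.101, 0.445, -0.016]
contact_force: [0.3, -1.9, -0.2]
grip_width: 0.0855
```

```bash
python3 -c "
from look import *
corr(.456,.010,.20,.2)
cv2.imwrite('pics/s10.png',cv2.resize(robot.get_image('side')[60:230,250:470],None,fx=3,fy=3))
"
```

```text
t 16.78 tcp [0.5602 0.1321 0.2095] yaw -0.285 tilt 0.013 F [ 0.3 -1.9 -0.2] w 0.0855 j [-0.04  0.36 -0.37  1.82  0.15  0.97 -2.33]
need mm [-104.2 -122.1   -9.5] rot [-0.01   0.009  0.485]
```

View pics/s10.png

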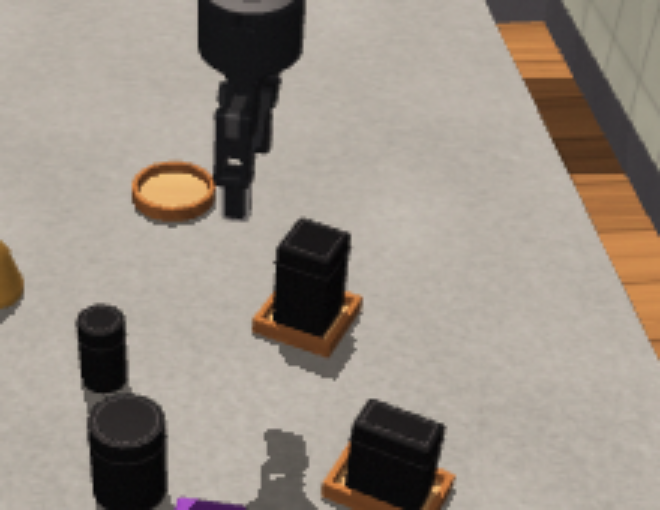

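The square tin is standing in its holder. On to the large round tin.

Request:
arm_command(motion=[[[-15,-20,0,0,0,0.08,0],[-20,-25,0,0,0,0.09,0],[-20,-25,0,0,0,0.09,0],[-20,-25,0,0,0,0.09,0],[-17,-20,0,0,0,0.06,0],[0,0,0,0,0,0,0],[0,0,0,0,0,0,0]]])

```text
clock: 17.42
tool_pos: [0.4549, 0.0013, 0.2135]
orientation: [3.133, 0.219, 0.013]
contact_force: [-0.0, 0.1, -0.5]
grip_width: 0.0854
```

```bash
python3 -c "
from look import *
corr(.456,.010,.20,.2)
i,im=look('w11')
overlay('w11',i,im,MODELS['tin_large_round'],(.456,.010,0))
"
```

```text
t 17.42 tcp [0.4549 0.0013 0.2135] yaw 0.14 tilt 0.008 F [-0.   0.1 -0.5] w 0.0854 j [ 0.24  0.17 -0.42  2.07  0.09  0.91 -1.66]
need mm [  1.1   8.7 -13.5] rot [0.    0.008 0.06 ]
t 17.42 tcp [0.4549 0.0013 0.2135] yaw 0.14 tilt 0.008 F [-0.   0.1 -0.5] w 0.0854 j [ 0.24  0.17 -0.42  2.07  0.09  0.91 -1.66]
```

View pics/w11_o.png

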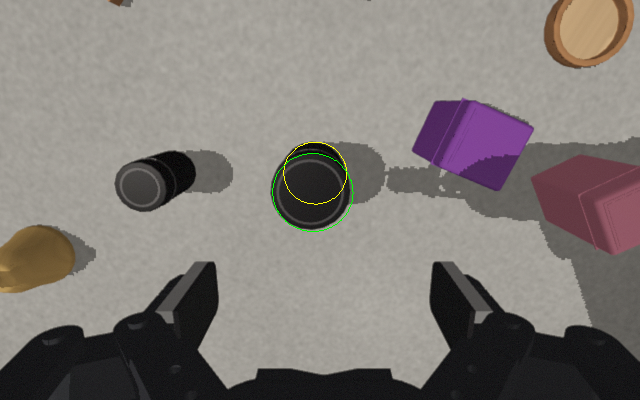

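Request:
arm_command(motion=[[[1,8,-10,0,0.006,0.05,0],[0,0,-20,0,0,0,0],[0,0,-25,0,0,0,0],[0,0,-25,0,0,0,0],[0,0,0,0,0,0,0],[0,0,0,0,0,0,0]]])

```text
clock: 17.97
tool_pos: [0.4623, 0.02, 0.1312]
orientation: [-3.12, -0.329, -0.014]
contact_force: [0.7, 0.3, 0.6]
grip_width: 0.0854
```

```bash
python3 -c "
from look import *
corr(.456,.0105,.11,.2)
"
```

```text
t 17.97 tcp [0.4623 0.02   0.1312] yaw 0.21 tilt 0.01 F [0.7 0.3 0.6] w 0.0854 j [ 0.19  0.31 -0.42  2.13  0.18  0.73 -1.71]
need mm [ -6.3  -9.5 -21.2] rot [-0.005  0.009 -0.01 ]
```

Request:
arm_command(motion=[[[-6,-9,-5,-0.004,0.008,-0.008,0],[0,0,-10,0,0,0,0],[0,0,-5,0,0,0,0],[0,0,0,0,0,0,0],[0,0,0,0,0,0,0]]])

```text
clock: 18.38
tool_pos: [0.4586, 0.0127, 0.1119]
orientation: [-3.123, -0.322, -0.006]
contact_force: [0.8, -0.1, 0.3]
grip_width: 0.0856
```

```bash
python3 -c "
from look import *
corr(.456,.0105,.042,.2)
"
```

```text
t 18.38 tcp [0.4586 0.0127 0.1119] yaw 0.205 tilt 0.004 F [ 0.8 -0.1  0.3] w 0.0856 j [ 0.19  0.33 -0.41  2.15  0.2   0.69 -1.72]
need mm [ -2.6  -2.2 -69.9] rot [-0.002  0.004 -0.005]
```

Request:
arm_command(motion=[[[-2,-2,-10,0,0.003,-0.004,0],[-1,0,-10,0,0,0,0],[0,0,-10,0,0,0,0],[0,0,0,0,0,0,0]]])

```text
clock: 18.72
tool_pos: [0.4564, 0.0102, 0.0805]
orientation: [-3.124, -0.313, -0.007]
contact_force: [-0.4, 0.6, -0.4]
grip_width: 0.0854
```

```bash
python3 -c "
from look import *
corr(.456,.0105,.042,.2)
"
```

```text
t 18.72 tcp [0.4564 0.0102 0.0805] yaw 0.2 tilt 0.004 F [-0.4  0.6 -0.4] w 0.0854 j [ 0.17  0.39 -0.38  2.18  0.25  0.61 -1.76]
need mm [ -0.4   0.3 -38.5] rot [-0.002  0.004  0.   ]
```

Request:
arm_command(motion=[[[-1,0,-13,0,0.003,0,0],[0,0,-13,0,0.002,0,0],[0,0,-10,0,0,0,0],[0,0,0,0,0,0,0],[0,0,0,0,0,0,0]]])

```text
clock: 19.13
tool_pos: [0.4547, 0.0103, 0.0413]
orientation: [-3.124, -0.314, 0.005]
contact_force: [0.3, 0.6, 0.5]
grip_width: 0.0855
```

```bash
python3 -c "
from look import *
corr(.456,.0105,.042,.2)
look('w12')
"
```

```text
t 19.13 tcp [0.4547 0.0103 0.0413] yaw 0.2 tilt 0.004 F [0.3 0.6 0.5] w 0.0855 j [ 0.13  0.46 -0.35  2.2   0.3   0.53 -1.81]
need mm [1.3 0.2 0.7] rot [-0.002 -0.003 -0.   ]
t 19.13 tcp [0.4547 0.0103 0.0413] yaw 0.2 tilt 0.004 F [0.3 0.6 0.5] w 0.0855 j [ 0.13  0.46 -0.35  2.2   0.3   0.53 -1.81]
```

View pics/w12.png

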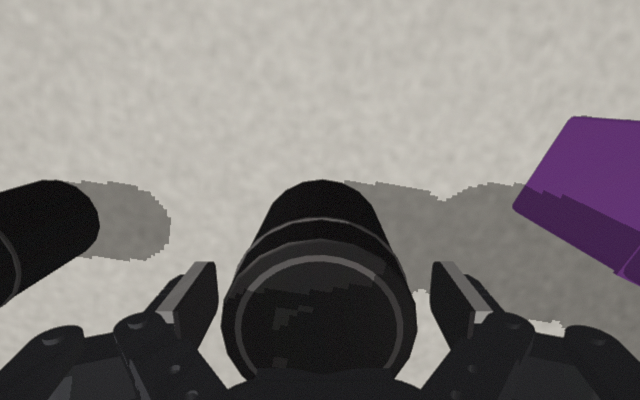

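The large round tin is centred between the pads. Closing and lifting.

Request:
arm_command(motion=[[[1,0,0,0,0,0,0.3],[0,0,0,0,0,0,1],[0,0,0,0,0,0,1],[0,0,0,0,0,0,1],[0,0,0,0,0,0,1],[0,0,0,0,0,0,1],[0,0,0,0,0,0,1]]])

```text
clock: 19.77
tool_pos: [0.4572, 0.0104, 0.0438]
orientation: [-3.124, -0.314, -0.001]
contact_force: [-0.7, 0.7, -0.8]
grip_width: 0.0609
```

Request:
arm_command(motion=[[[0,0,10,0,0,0,1],[0,0,25,0,0,0,1],[0,0,30,0,0,0,1],[0,0,35,0,0,0,1],[0,0,35,0,0,0,1],[0,0,15,0,0,0,1],[0,0,0,0,0,0,1]]])

```text
clock: 20.35
tool_pos: [0.4528, 0.0111, 0.2023]
orientation: [-3.122, -0.317, 0.008]
contact_force: [0.8, 1.3, -2.2]
grip_width: 0.0608
```

```bash
python3 -c "
from look import *
corr(.5199,.4171,.2,.4)
look('w13'); held('w13','tin_large_round',.042)
"
```

```text
t 20.35 tcp [0.4528 0.0111 0.2023] yaw 0.203 tilt 0.006 F [ 0.8  1.3 -2.2] w 0.0608 j [ 0.25  0.19 -0.45  2.08  0.1   0.9  -1.63]
need mm [ 67.1 406.   -2.3] rot [-0.002 -0.006  0.198]
t 20.35 tcp [0.4528 0.0111 0.2023] yaw 0.203 tilt 0.006 F [ 0.8  1.3 -2.2] w 0.0608 j [ 0.25  0.19 -0.45  2.08  0.1   0.9  -1.63]
```

View pics/w13_h.png

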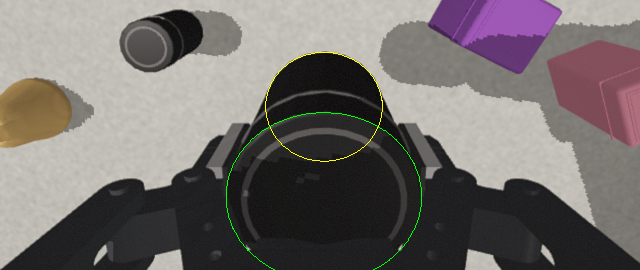

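Request:
arm_command(motion=[[[2,15,2,0,0,0.01,1],[5,30,2,0,0,0.015,1],[5,32,2,0,0,0.015,1],[5,32,2,0,0,0.015,1],[5,32,2,0,0,0.015,1],[5,32,2,0,0,0.015,1],[5,32,2,0,0,0.015,1],[5,32,2,0,0,0.015,1]]])

```text
clock: 21.07
tool_pos: [0.4809, 0.2521, 0.2055]
orientation: [3.1, 0.486, -0.043]
contact_force: [0.5, -1.1, -1.7]
grip_width: 0.061
```

```bash
python3 -c "
from look import *
corr(.5199,.4171,.2,.4)
"
```

```text
t 21.07 tcp [0.4809 0.2521 0.2055] yaw 0.311 tilt 0.028 F [ 0.5 -1.1 -1.7] w 0.061 j [-0.14  0.37 -0.56  1.86  0.22  1.01 -2.05]
need mm [ 39.  165.   -5.5] rot [ 0.009 -0.026  0.089]
```

Request:
arm_command(motion=[[[8,32,0,0.002,-0.007,0.015,1],[8,32,0,0.002,-0.007,0.015,1],[8,32,0,0.002,-0.007,0.015,1],[8,32,0,0.002,-0.007,0.015,1],[5,18,0,0,-0.005,0.01,1],[0,0,0,0,0,0,1],[0,0,0,0,0,0,1]]])

```text
clock: 21.65
tool_pos: [0.5054, 0.4192, 0.189]
orientation: [3.077, 0.629, -0.024]
contact_force: [-0.4, -1.0, -1.9]
grip_width: 0.061
```

```bash
python3 -c "
from look import *
corr(.5199,.4171,.1,.4)
"
```

```text
t 21.65 tcp [0.5054 0.4192 0.189 ] yaw 0.403 tilt 0.016 F [-0.4 -1.  -1.9] w 0.061 j [-0.39  0.56 -0.56  1.61  0.32  1.08 -2.21]
need mm [ 14.5  -2.1 -89. ] rot [ 0.004 -0.015 -0.003]
```

Request:
arm_command(motion=[[[14,-2,-10,0.004,-0.014,0,1],[1,1,-20,0,0,0,1],[1,1,-25,0,0,0,1],[0,0,-25,0,0,0,1],[0,0,0,0,0,0,1],[0,0,0,0,0,0,1]]])

```text
clock: 22.15
tool_pos: [0.5235, 0.4116, 0.0985]
orientation: [3.073, 0.622, -0.005]
contact_force: [0.1, -0.3, -0.4]
grip_width: 0.0609
```

```bash
python3 -c "
from look import *
corr(.5199,.4171,.08,.4)
"
```

```text
t 22.15 tcp [0.5235 0.4116 0.0985] yaw 0.4 tilt 0.007 F [ 0.1 -0.3 -0.4] w 0.0609 j [-0.41  0.67 -0.51  1.66  0.39  0.93 -2.24]
need mm [ -3.6   5.5 -18.5] rot [ 0.007 -0.002  0.   ]
```

Request:
arm_command(motion=[[[-3,5,-6,0.006,-0.002,0,1],[0,0,-6,0,0,0,1],[0,0,-5,0,0,0,1],[0,0,0,0,0,0,1],[0,0,0,0,0,0,1]]])

```text
clock: 22.57
tool_pos: [0.5229, 0.4156, 0.0829]
orientation: [-3.08, -0.618, -0.007]
contact_force: [-0.1, -0.7, -2.1]
grip_width: 0.061
```

```bash
python3 -c "
from look import *
corr(.5199,.4171,.049,.4)
i,im=look('w14')
overlay('w14',i,im,MODELS['holder_large_round'],(.5199,.4171,0))
"
```

```text
t 22.57 tcp [0.5229 0.4156 0.0829] yaw 0.396 tilt 0.004 F [-0.1 -0.7 -2.1] w 0.061 j [-0.41  0.68 -0.51  1.67  0.41  0.89 -2.26]
need mm [ -3.    1.5 -33.9] rot [-0.001  0.004  0.004]
t 22.57 tcp [0.5229 0.4156 0.0829] yaw 0.396 tilt 0.004 F [-0.1 -0.7 -2.1] w 0.061 j [-0.41  0.68 -0.51  1.67  0.41  0.89 -2.26]
```

View pics/w14_o.png

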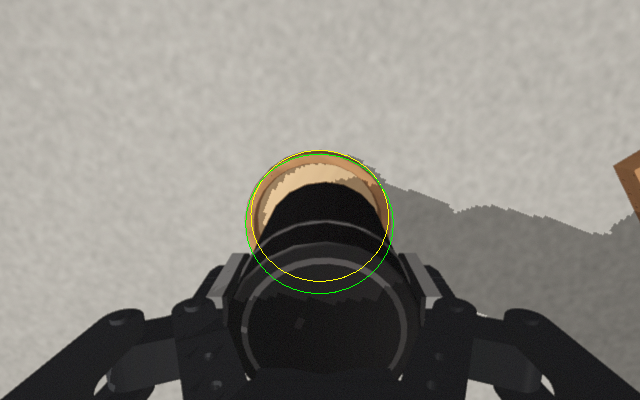

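Request:
arm_command(motion=[[[-3,1,-6,0,0.003,0.003,1],[0,0,-8,0,0,0,1],[0,0,-7,0,0,0,1],[0,0,0,0,0,0,1],[0,0,0,0,0,0,1]]])

```text
clock: 23.03
tool_pos: [0.5199, 0.4178, 0.0613]
orientation: [-3.076, -0.624, -0.005]
contact_force: [0.3, -0.1, -0.5]
grip_width: 0.0611
```

```bash
python3 -c "
from look import *
corr(.5199,.4171,.049,.4)
"
```

```text
t 23.03 tcp [0.5199 0.4178 0.0613] yaw 0.4 tilt 0.004 F [ 0.3 -0.1 -0.5] w 0.0611 j [-0.43  0.71 -0.5   1.68  0.42  0.86 -2.27]
need mm [ -0.   -0.7 -12.3] rot [-0.003  0.003 -0.   ]
```

Request:
arm_command(motion=[[[0,0,-4,0,0.003,0,1],[0,0,-4,0,0,0,1],[0,0,-2,0,0,0,1],[0,0,-1,0,0,0,1],[0,0,0,0,0,0,1]]])

```text
clock: 23.45
tool_pos: [0.52, 0.4177, 0.0488]
orientation: [-3.076, -0.624, 0.001]
contact_force: [0.3, 0.5, -0.8]
grip_width: 0.0609
```

```bash
python3 -c "
from look import *
corr(.5199,.4171,.049,.4)
"
```

```text
t 23.45 tcp [0.52   0.4177 0.0488] yaw 0.4 tilt 0.003 F [ 0.3  0.5 -0.8] w 0.0609 j [-0.43  0.73 -0.49  1.68  0.43  0.84 -2.28]
need mm [-0.1 -0.6  0.2] rot [-0.003 -0.001  0.   ]
```

Request:
arm_command(motion=[[[0,0,-1,0,0,0,1],[0,0,0,0,0,0,1]]])

```text
clock: 23.62
tool_pos: [0.5202, 0.418, 0.0491]
orientation: [-3.076, -0.624, -0.0]
contact_force: [-0.2, -0.5, -2.5]
grip_width: 0.0608
```

Request:
arm_command(motion=[[[0,0,-1,0,0,0,1],[0,0,0,0,0,0,1]]])

```text
clock: 23.78
tool_pos: [0.5207, 0.4184, 0.049]
orientation: [-3.076, -0.623, -0.002]
contact_force: [0.7, -0.4, -1.8]
grip_width: 0.0612
```

Request:
arm_command(motion=[[[0,-1,-2,0,0,0,1],[0,0,-1,0,0,0,1],[0,0,0,0,0,0,1]]])

```text
clock: 24.03
tool_pos: [0.5209, 0.4187, 0.0491]
orientation: [-3.075, -0.623, -0.006]
contact_force: [0.0, 0.3, -1.7]
grip_width: 0.0611
```

Request:
arm_command(motion=[[[0,-1,-3,0,0,0,1],[0,0,-2,0,0,0,1]]])

```text
clock: 24.2
tool_pos: [0.5215, 0.4191, 0.0487]
orientation: [-3.074, -0.623, -0.01]
contact_force: [-5.8, -6.7, 16.5]
grip_width: 0.0611
```

```bash
python3 -c "
from look import *
corr(.5199,.4171,.049,.4)
cv2.imwrite('pics/s15.png',cv2.resize(robot.get_image('side')[60:160,250:400],None,fx=5,fy=5,interpolation=cv2.INTER_CUBIC))
st()
"
```

```text
t 24.2 tcp [0.5215 0.4191 0.0487] yaw 0.4 tilt 0.008 F [-5.8 -6.7 16.5] w 0.0611 j [-0.43  0.73 -0.49  1.68  0.43  0.84 -2.28]
need mm [-1.6 -2.   0.3] rot [-0.006  0.005  0.   ]
t 24.25 tcp [0.5214 0.4191 0.0487] yaw 0.4 tilt 0.008 F [-5.1 -4.6 17. ] w 0.061 j [-0.43  0.73 -0.49  1.68  0.43  0.84 -2.28]
```

View pics/s15.png

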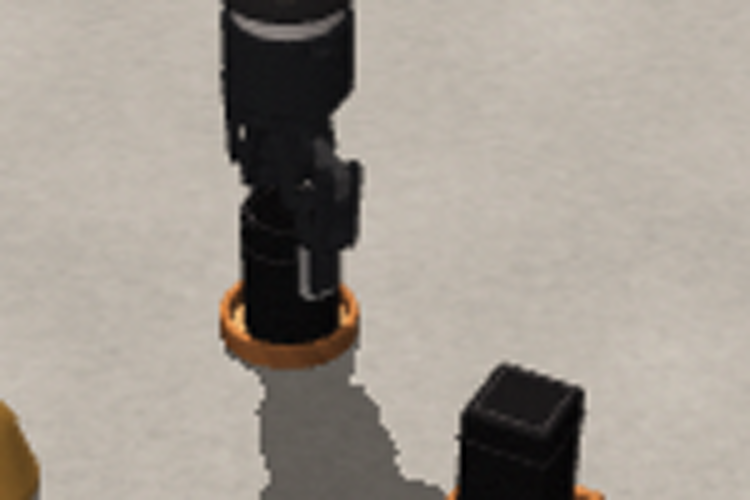

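The tin is on the floor of the tray, pressing with 17 N. I'll ease off and release.

Request:
arm_command(motion=[[[-1,-1,0,0,0.005,0,1],[0,0,0,0,0,0,0.7],[0,0,0,0,0,0,0.4],[0,0,0,0,0,0,0],[0,0,0,0,0,0,0],[0,0,0,0,0,0,0],[0,0,0,0,0,0,0]]])

```text
clock: 24.83
tool_pos: [0.5209, 0.4182, 0.0482]
orientation: [-3.073, -0.622, -0.004]
contact_force: [-0.4, -0.5, 0.7]
grip_width: 0.0854
```

```bash
python3 -c "
from look import *
corr(.5199,.4171,.2,.4)
look('w16')
"
```

```text
t 24.83 tcp [0.5209 0.4182 0.0482] yaw 0.4 tilt 0.007 F [-0.4 -0.5  0.7] w 0.0854 j [-0.43  0.73 -0.49  1.68  0.43  0.84 -2.28]
need mm [ -1.   -1.1 151.8] rot [-0.007  0.001  0.   ]
t 24.83 tcp [0.5209 0.4182 0.0482] yaw 0.4 tilt 0.007 F [-0.4 -0.5  0.7] w 0.0854 j [-0.43  0.73 -0.49  1.68  0.43  0.84 -2.28]
```

View pics/w16.png

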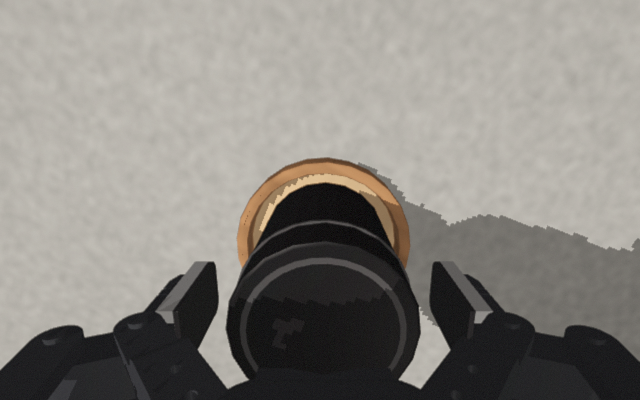

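The tin is centred in the tray and the pads are clear. Rising, then to the small round tin.

Request:
arm_command(motion=[[[0,0,10,0,0,0,0],[0,0,25,0,0,0,0],[0,0,35,0,0,0,0],[0,0,35,0,0,0,0],[0,0,35,0,0,0,0],[0,0,20,0,0,0,0],[-5,-25,0,0,0,-0.03,0],[-8,-32,0,0,0,-0.03,0]]])

```text
clock: 25.55
tool_pos: [0.504, 0.3663, 0.2195]
orientation: [-3.081, -0.541, -0.003]
contact_force: [1.0, -0.0, -0.3]
grip_width: 0.085
```

Request:
arm_command(motion=[[[-8,-33,0,0,0,-0.03,0],[-8,-33,0,0,0,-0.03,0],[-8,-33,0,0,0,-0.03,0],[-8,-33,0,0,0,-0.03,0],[-8,-33,0,0,0,-0.03,0],[-5,-20,0,0,0,0,0],[0,0,0,0,0,0,0],[0,0,0,0,0,0,0]]])

```text
clock: 26.22
tool_pos: [0.4548, 0.1694, 0.2276]
orientation: [-3.116, -0.288, -0.021]
contact_force: [-0.1, 1.3, 0.6]
grip_width: 0.0855
```

```bash
python3 -c "
from look import *
corr(.4394,.1433,.2,.2)
i,im=look('w17')
overlay('w17',i,im,MODELS['tin_small_round'],(.4394,.1433,0))
"
```

```text
t 26.22 tcp [0.4548 0.1694 0.2276] yaw 0.184 tilt 0.018 F [-0.1  1.3  0.6] w 0.0855 j [ 0.    0.21 -0.55  1.99  0.13  0.95 -1.99]
need mm [-15.4 -26.1 -27.6] rot [-0.013  0.012  0.016]
t 26.22 tcp [0.4548 0.1694 0.2276] yaw 0.184 tilt 0.018 F [-0.1  1.3  0.6] w 0.0855 j [ 0.    0.21 -0.55  1.99  0.13  0.95 -1.99]
```

View pics/w17_o.png

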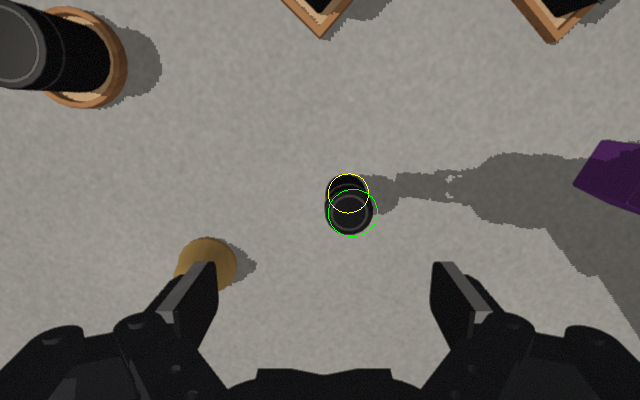

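Request:
arm_command(motion=[[[-14,-22,-10,-0.012,0.012,0.015,0],[0,0,-20,0,0,0,0],[0,0,-30,0,0,0,0],[0,0,-30,0,0,0,0],[0,0,-20,0,0,0,0],[0,0,0,0,0,0,0],[0,0,0,0,0,0,0]]])

```text
clock: 26.85
tool_pos: [0.4446, 0.159, 0.1186]
orientation: [-3.115, -0.334, -0.017]
contact_force: [0.3, -0.7, 0.1]
grip_width: 0.0857
```

```bash
python3 -c "
from look import *
corr(.440,.1455,.1,.2)
"
```

```text
t 26.85 tcp [0.4446 0.159  0.1186] yaw 0.214 tilt 0.014 F [ 0.3 -0.7  0.1] w 0.0857 j [-0.04  0.35 -0.51  2.12  0.25  0.71 -2.07]
need mm [ -4.6 -13.5 -18.6] rot [-0.01   0.01  -0.014]
```

Request:
arm_command(motion=[[[-5,-14,-5,-0.009,0.009,-0.012,0],[0,0,-10,0,0,0,0],[0,0,-5,0,0,0,0],[0,0,0,0,0,0,0],[0,0,0,0,0,0,0]]])

```text
clock: 27.27
tool_pos: [0.4421, 0.1466, 0.1007]
orientation: [-3.123, -0.318, -0.01]
contact_force: [1.0, -0.3, 0.3]
grip_width: 0.0856
```

```bash
python3 -c "
from look import *
corr(.440,.1455,.036,.2)
i,im=look('w18')
overlay('w18',i,im,MODELS['tin_small_round'],(.440,.1455,0))
"
```

```text
t 27.27 tcp [0.4421 0.1466 0.1007] yaw 0.203 tilt 0.007 F [ 1.  -0.3  0.3] w 0.0856 j [-0.04  0.38 -0.49  2.14  0.28  0.68 -2.09]
need mm [ -2.1  -1.1 -64.7] rot [-0.003  0.006 -0.003]
t 27.27 tcp [0.4421 0.1466 0.1007] yaw 0.203 tilt 0.007 F [ 1.  -0.3  0.3] w 0.0856 j [-0.04  0.38 -0.49  2.14  0.28  0.68 -2.09]
```

View pics/w18_o.png

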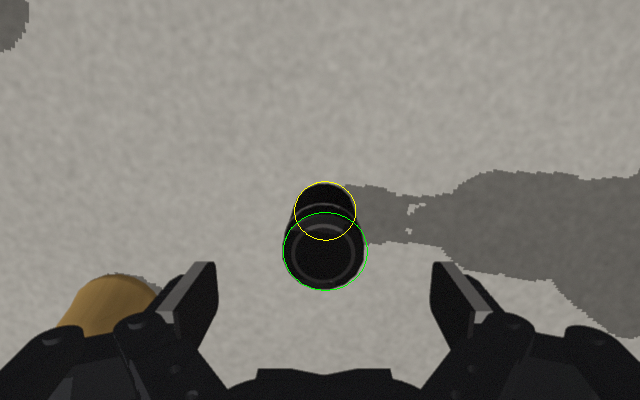

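The tin is centred and the grinder is clear (about 90 mm). Descending.

Request:
arm_command(motion=[[[-2,-1,-12,-0.003,0.005,0,0],[0,0,-15,0,0,0,0],[-1,0,-15,0,0,0,0],[0,0,-12,0,0,0,0],[0,0,0,0,0,0,0],[0,0,0,0,0,0,0]]])

```text
clock: 27.82
tool_pos: [0.4402, 0.1461, 0.0443]
orientation: [-3.125, -0.317, -0.008]
contact_force: [0.7, -0.6, -0.2]
grip_width: 0.0857
```

```bash
python3 -c "
from look import *
corr(.440,.1455,.036,.2)
"
```

```text
t 27.82 tcp [0.4402 0.1461 0.0443] yaw 0.202 tilt 0.005 F [ 0.7 -0.6 -0.2] w 0.0857 j [-0.1   0.47 -0.43  2.18  0.37  0.56 -2.17]
need mm [-0.2 -0.6 -8.3] rot [-0.001  0.005 -0.002]
```

Request:
arm_command(motion=[[[0,-1,-4,0,0.004,0,0],[0,0,-4,0,0,0,0],[0,0,0,0,0,0,0.3],[0,0,0,0,0,0,1],[0,0,0,0,0,0,1],[0,0,0,0,0,0,1],[0,0,0,0,0,0,1],[0,0,0,0,0,0,1]]])

```text
clock: 28.48
tool_pos: [0.4419, 0.1456, 0.0378]
orientation: [-3.124, -0.316, -0.007]
contact_force: [-0.3, -1.0, -0.9]
grip_width: 0.0408
```

Request:
arm_command(motion=[[[0,0,0,0,0,0,1],[0,0,0,0,0,0,1]]])

```text
clock: 28.65
tool_pos: [0.4418, 0.1455, 0.0379]
orientation: [-3.124, -0.316, -0.007]
contact_force: [-0.2, 0.6, -0.9]
grip_width: 0.0406
```

Request:
arm_command(motion=[[[0,0,10,0,0,0,1],[0,0,25,0,0,0,1],[0,0,30,0,0,0,1],[0,0,35,0,0,0,1],[0,0,35,0,0,0,1],[0,0,20,0,0,0,1],[0,0,0,0,0,0,1]]])

```text
clock: 29.23
tool_pos: [0.4371, 0.1452, 0.2013]
orientation: [-3.124, -0.321, 0.004]
contact_force: [0.7, 0.1, -1.8]
grip_width: 0.0411
```

```bash
python3 -c "
from look import *
corr(.6191,-.2079,.2,.1)
look('w19'); held('w19','tin_small_round',.037)
"
```

```text
t 29.23 tcp [0.4371 0.1452 0.2013] yaw 0.205 tilt 0.003 F [ 0.7  0.1 -1.8] w 0.0411 j [ 0.04  0.22 -0.56  2.06  0.14  0.91 -1.96]
need mm [ 182.  -353.1   -1.3] rot [-0.001 -0.003 -0.105]
t 29.23 tcp [0.4371 0.1452 0.2013] yaw 0.205 tilt 0.003 F [ 0.7  0.1 -1.8] w 0.0411 j [ 0.04  0.22 -0.56  2.06  0.14  0.91 -1.96]
```

View pics/w19_h.png

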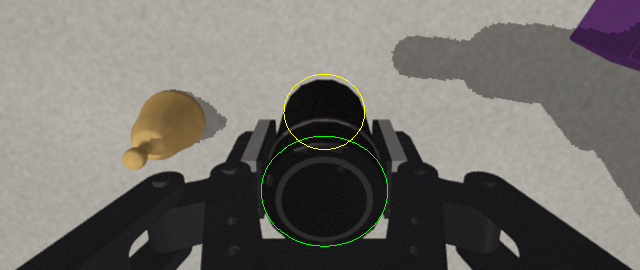

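Request:
arm_command(motion=[[[8,-14,0,0,0,-0.01,1],[15,-28,2,0,0,-0.01,1],[15,-28,2,0,0,-0.01,1],[15,-28,2,0,0,-0.01,1],[15,-28,2,0,0,-0.01,1],[15,-28,2,0,0,-0.01,1],[15,-28,2,0,0,-0.01,1],[15,-28,2,0,0,-0.01,1]]])

```text
clock: 29.95
tool_pos: [0.5428, -0.067, 0.206]
orientation: [-3.13, -0.22, 0.029]
contact_force: [0.9, 0.2, -1.5]
grip_width: 0.0407
```

```bash
python3 -c "
from look import *
corr(.6215,-.2077,.2,.1)
"
```

```text
t 29.95 tcp [ 0.5428 -0.067   0.206 ] yaw 0.14 tilt 0.019 F [ 0.9  0.2 -1.5] w 0.0407 j [ 0.33  0.34 -0.4   1.86  0.15  0.99 -1.56]
need mm [  78.7 -140.7   -6. ] rot [-0.003 -0.019 -0.04 ]
```

Request:
arm_command(motion=[[[16,-28,0,0,-0.005,-0.01,1],[16,-28,0,0,-0.005,-0.01,1],[16,-28,0,0,-0.005,-0.01,1],[15,-28,0,0,-0.005,-0.005,1],[8,-14,0,0,0,0,1],[0,0,0,0,0,0,1],[0,0,0,0,0,0,1]]])

```text
clock: 30.53
tool_pos: [0.6105, -0.2079, 0.1919]
orientation: [-3.134, -0.147, 0.027]
contact_force: [0.2, 1.4, -1.9]
grip_width: 0.0408
```

```bash
python3 -c "
from look import *
corr(.6215,-.2077,.1,.1)
"
```

```text
t 30.53 tcp [ 0.6105 -0.2079  0.1919] yaw 0.094 tilt 0.018 F [ 0.2  1.4 -1.9] w 0.0408 j [ 0.46  0.5  -0.32  1.65  0.18  1.04 -1.39]
need mm [ 11.    0.2 -91.9] rot [-0.003 -0.018  0.006]
```

Request:
arm_command(motion=[[[11,0,-10,-0.003,-0.017,0.005,1],[0,0,-20,0,0,0,1],[0,0,-25,0,0,0,1],[0,0,-25,0,0,0,1],[0,0,0,0,0,0,1],[0,0,0,0,0,0,1]]])

```text
clock: 31.03
tool_pos: [0.6172, -0.1986, 0.1052]
orientation: [-3.131, -0.168, 0.012]
contact_force: [1.1, 0.1, 0.3]
grip_width: 0.0411
```

```bash
python3 -c "
from look import *
corr(.6215,-.2077,.08,.1)
"
```

```text
t 31.03 tcp [ 0.6172 -0.1986  0.1052] yaw 0.107 tilt 0.01 F [1.1 0.1 0.3] w 0.0411 j [ 0.44  0.6  -0.31  1.71  0.22  0.88 -1.42]
need mm [  4.3  -9.1 -25.2] rot [-0.006 -0.008 -0.007]
```

Request:
arm_command(motion=[[[4,-9,-8,-0.006,-0.007,-0.006,1],[0,0,-10,0,0,0,1],[0,0,-8,0,0,0,1],[0,0,0,0,0,0,1],[0,0,0,0,0,0,1]]])

```text
clock: 31.45
tool_pos: [0.623, -0.2067, 0.0804]
orientation: [3.136, 0.161, 0.005]
contact_force: [0.6, -0.5, -0.3]
grip_width: 0.0408
```

```bash
python3 -c "
from look import *
corr(.6215,-.2077,.044,.1)
i,im=look('w20')
overlay('w20',i,im,MODELS['holder_small_round'],(.6191,-.2079,0))
"
```

```text
t 31.45 tcp [ 0.623  -0.2067  0.0804] yaw 0.103 tilt 0.004 F [ 0.6 -0.5 -0.3] w 0.0408 j [ 0.43  0.64 -0.29  1.71  0.24  0.83 -1.43]
need mm [ -1.5  -1.  -36.4] rot [ 0.001  0.003 -0.003]
t 31.45 tcp [ 0.623  -0.2067  0.0804] yaw 0.103 tilt 0.004 F [ 0.6 -0.5 -0.3] w 0.0408 j [ 0.43  0.64 -0.29  1.71  0.24  0.83 -1.43]
```

View pics/w20_o.png

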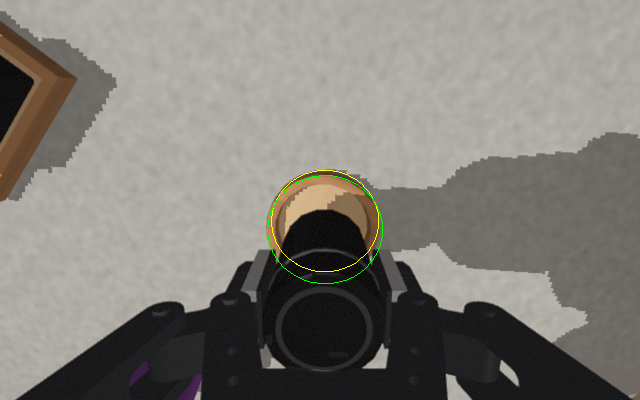

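Request:
arm_command(motion=[[[-2,-1,-8,0,0.002,0,1],[0,0,-8,0,0,0,1],[0,0,-8,0,0,0,1],[0,0,0,0,0,0,1],[0,0,0,0,0,0,1]]])

```text
clock: 31.92
tool_pos: [0.6214, -0.2083, 0.0552]
orientation: [3.135, 0.16, 0.005]
contact_force: [-0.1, 0.2, -0.1]
grip_width: 0.0401
```

```bash
python3 -c "
from look import *
corr(.6205,-.2078,.044,.1)
"
```

```text
t 31.92 tcp [ 0.6214 -0.2083  0.0552] yaw 0.102 tilt 0.004 F [-0.1  0.2 -0.1] w 0.0401 j [ 0.43  0.67 -0.28  1.72  0.25  0.78 -1.44]
need mm [ -0.9   0.5 -11.2] rot [ 0.002  0.003 -0.002]
```

Request:
arm_command(motion=[[[-1,0,-4,0,0.002,0,1],[0,0,-4,0,0,0,1],[0,0,-3,0,0,0,1],[0,0,0,0,0,0,1]]])

```text
clock: 32.25
tool_pos: [0.6208, -0.2084, 0.0435]
orientation: [3.135, 0.16, 0.003]
contact_force: [-0.3, -0.8, -1.4]
grip_width: 0.0406
```

Request:
arm_command(motion=[[[0,0,-2,0,0,0,1],[0,0,0,0,0,0,1]]])

```text
clock: 32.42
tool_pos: [0.6212, -0.2084, 0.0442]
orientation: [3.135, 0.16, 0.003]
contact_force: [0.3, -0.0, -0.8]
grip_width: 0.0412
```

Request:
arm_command(motion=[[[-1,0,-3,0,0,0,1]]])

```text
clock: 32.5
tool_pos: [0.6216, -0.2086, 0.0433]
orientation: [3.134, 0.159, 0.007]
contact_force: [-8.1, 1.5, 33.1]
grip_width: 0.0404
```

Firm on the floor. Easing off and releasing.

Request:
arm_command(motion=[[[0,0,1,0,0,0,1],[0,0,0,0,0,0,1],[0,0,0,0,0,0,0.7],[0,0,0,0,0,0,0.4],[0,0,0,0,0,0,0],[0,0,0,0,0,0,0],[0,0,0,0,0,0,0],[0,0,0,0,0,0,0]]])

```text
clock: 33.17
tool_pos: [0.622, -0.2085, 0.0439]
orientation: [3.134, 0.16, 0.009]
contact_force: [0.0, -0.8, 0.3]
grip_width: 0.0854
```

```bash
python3 -c "
from look import *
st();look('w21')
"
```

```text
t 33.17 tcp [ 0.622  -0.2085  0.0439] yaw 0.102 tilt 0.007 F [ 0.  -0.8  0.3] w 0.0854 j [ 0.43  0.68 -0.28  1.73  0.26  0.76 -1.45]
t 33.17 tcp [ 0.622  -0.2085  0.0439] yaw 0.102 tilt 0.007 F [ 0.  -0.8  0.3] w 0.0854 j [ 0.43  0.68 -0.28  1.73  0.26  0.76 -1.45]
```

View pics/w21.png

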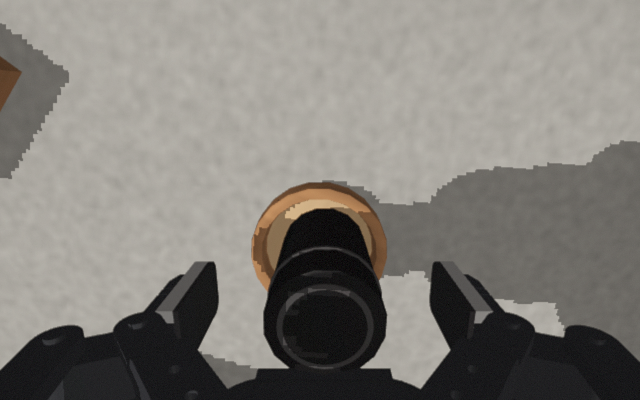

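Request:
arm_command(motion=[[[0,0,10,0,0,0,0],[0,0,25,0,0,0,0],[0,0,35,0,0,0,0],[0,0,35,0,0,0,0],[0,0,35,0,0,0,0],[-15,20,10,0,0,0,0],[-22,30,0,0,0,0,0],[-22,30,0,0,0,0,0]]])

```text
clock: 33.88
tool_pos: [0.5627, -0.1336, 0.2044]
orientation: [3.132, 0.143, 0.015]
contact_force: [0.4, 0.7, 0.1]
grip_width: 0.0855
```

Request:
arm_command(motion=[[[-20,32,0,0,0,0,0],[-20,32,0,0,0,0,0],[-20,32,0,0,0,0,0],[-20,32,0,0,0,0,0],[-10,32,0,0,0,0,0],[0,0,0,0,0,0,0],[0,0,0,0,0,0,0]]])

```text
clock: 34.47
tool_pos: [0.4642, 0.0385, 0.2125]
orientation: [3.128, 0.155, 0.031]
contact_force: [-0.3, -1.0, 0.5]
grip_width: 0.0856
```

```bash
python3 -c "
from look import *
st()
for c in('top','side'):
    im=robot.get_image(c); cv2.imwrite(f'pics/{c}f.png',im)
    inf=robot.camera_info(c); v=im.copy()
    for t,h,q in (('tin_large_round','holder_large_round',(.5199,.4171,0)),('tin_small_round','holder_small_round',(.6191,-.2079,0)),('tin_square','holder_square',(.6328,.2097,-.561)),('tin_oblong','holder_oblong',(.669,-.0101,-.583))):
        k=list(MODELS[t]); k[3]=.006;k[4]+=.006; M=model(*k); cc,ss=np.cos(q[2]),np.sin(q[2])
        P=M.copy(); P[:,0]=cc*M[:,0]-ss*M[:,1]+q[0]; P[:,1]=ss*M[:,0]+cc*M[:,1]+q[1]
        u=proj(inf,P); n=len(M)//2; u=u[n:]
        cv2.polylines(v,[np.round(u*16).astype(np.int32)],True,(0,255,0),1,shift=4)
    cr=v[110:290,150:530] if c=='top' else v[80:330,220:420]
    cv2.imwrite(f'pics/{c}f_o.png',cv2.resize(cr,None,fx=2.1 if c=='top' else 2.4,fy=2.1 if c=='top' else 2.4,interpolation=cv2.INTER_CUBIC))
a=cv2.imread('pics/top0.png');b=cv2.imread('pics/topf.png')
"
```

```text
t 34.47 tcp [0.4642 0.0385 0.2125] yaw 0.099 tilt 0.022 F [-0.3 -1.   0.5] w 0.0856 j [ 0.2   0.19 -0.48  2.05  0.13  0.91 -1.81]
```

View pics/topf_o.png

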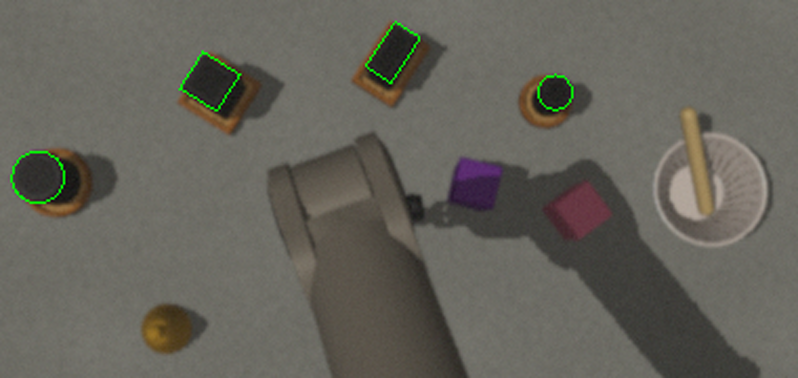

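View pics/sidef_o.png

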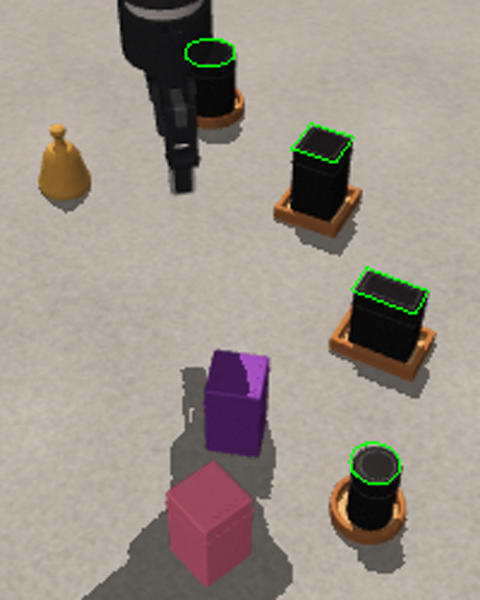

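All four lids match the predicted seated outlines within about 1–2 px in both views, and the grinder, bowl and decoys look untouched. Handing in.

```bash
python3 -c "
import cv2,numpy as np
from bench import robot
a=cv2.imread('pics/top0.png');b=cv2.imread('pics/topf.png')
for n,s in(('grinder',np.s_[250:284,214:246]),('bowl',np.s_[155:232,456:520])):
    print(n,cv2.phaseCorrelate(a[s].mean(2),b[s].mean(2)))
print(robot.sign_off())"
```

```text
grinder ((-0.14533388293259364, 0.02785310746983427), 1.0496258064510733)
bowl ((0.05798097842087557, -0.02316114803618774), 0.9250806195158949)
the job is handed in; nothing more can be done
None
```

All four black tins are in their matching bamboo holders, and the job was handed in at about 34.6 s of the 128 s allowed. `sign_off()` gives no verdict, so the result rests on my own checks.

- **Placing:** I lowered each tin by hand-sized steps and released it at floor height. A clear contact force confirmed three: 3 N for the square tin, about 17 N for the large round and 33 N for the small round. The oblong tin gave no clear contact reading, so it was released at the worked-out floor height, within about 1 mm.
- **Fit:** In the last top and side pictures, every lid lies within about 1–2 pixels (roughly 2–4 mm) of where a centred, upright, fully seated tin should show. The small round tin may sit about 2 mm off centre.
- **Bystanders:** Comparing the first and last top pictures, the grinder and bowl shifted by less than 0.2 pixel (under 1 mm). The pink and purple square tins were never touched.
- **Disagreements:** The network's best match for the square tin in the top view was the purple decoy. I picked the black one by colour and confirmed it in an enlarged crop. The side-view fits for the square and oblong tins were 6–7 mm off because the mask cut off their lid edges, so I used the top and wrist views for those two.

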